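# Fetch the scoop coater from behind the pigment bottles

### The job

The aluminium scoop coater lies on the storage board behind three pigment bottles. First stand all three bottles in the grey tray, then lay the coater trough-up in the middle of the black rubber pad, lengthwise, and only then stand each bottle back upright in the middle of the very spot of the board it came from. Do not tip a bottle over, and leave the two ink tubs behind the work where they are.

Things in the scene. Friction and masses are not known exactly. Their poses are not given: they have to be found in the camera images.
- storage_board: Fixed plywood board, 150 (x) x 250 (y) x 10 mm, mid-bench. Origin: centre of its underside; x points away from the robot at yaw 0. Three painted flat grey discs, 60 mm across, mark the bottle spots at x = -20 mm, y = -80, 0, +80 mm; a bottle stands centred on each. The coater starts behind them at x = +42 mm, y = 0 (within 6 mm), its length along the board's y.
- coater: Loose aluminium trough, 208 mm long (its y), 53 mm wide (x), between blue end plates 4 mm thick, 40 mm high; 0.18 kg. Wall at +x 34 mm high, at -x 16 mm, both 2 mm thick. Origin: centre of its underside, z up out of the trough. Grasp across the width at mid-length, fingertips close to the board; a gripper fits there only once the bottles are gone.
- bottle_small: Loose round pigment bottle with a brown-orange body and a black cap, 36 mm in diameter, 85 mm tall, 0.07 kg; the straight body ends 53 mm up, above it the bottle narrows to the cap. Origin at the centre of its underside, z up. It starts upright on one of the three spots (which one varies).
- bottle_medium: As the small bottle, but with a black-grey body, 40 mm in diameter, 93 mm tall, straight up to 59 mm.
- bottle_large: As the small bottle, but with a green body, 42 mm in diameter, 97 mm tall, straight up to 62 mm.
- tray: Fixed open grey plastic tray, 260 (its x) x 110 (its y) x 24 mm, walls and floor 5 mm thick, to the left or right of the board (on the side where the pad is not). Origin at the centre of its underside; its long side, x, points roughly away from the robot. The bottles wait in it, anywhere on its floor.
- pad: Fixed flat wooden plate, 250 (its x) x 90 (its y) mm, with a black rubber sheet of 234 x 76 mm on it; the rubber's top is 8 mm above the origin, which is the centre of the plate's underside. Its long side, x, points roughly away from the robot. The coater is to lie centred on it with its length along the pad's x, either way round.
- cup_closed: Loose pink lidded ink tub, 84 mm in diameter, 94 mm tall, standing behind and beside the board; a bystander, not to be moved. Origin at the centre of its underside.
- tub_open: Loose small white open ink tub with green stains, 66 mm in diameter, 80 mm tall, standing behind and beside the board; a bystander, not to be moved. Origin at the centre of its underside.
There are look-alikes about, which are no part of the job. Leave any pink look-alike of the bottle_large alone.

How it is judged:
By the outcome, as a careful person would: the job done as asked, in the order asked, and still so for the second after the job is handed in, with the robot touching nothing.
It also fails if it takes over 144 s, if anything falls off the work surface, if the arm or the gripper's body presses on something with over 40 N, if the wrist force passes 120 N, or if a joint passes its speed limit or range.

### The arm

A 6-joint arm with a two-finger parallel gripper is mounted at the origin on a cart in front of the work surface, level with it; the furniture and walls round the work are solid. World frame = base frame: x ahead of the robot, y to its left, z up, the work surface at z = 0. Lengths are in m, angles in rad, forces in N, time in s.
With the tool pointing down it reaches from about 0.25 to 0.8 m from the base axis. Payload 3.9 kg.
Tool frame: the origin (TCP) lies at the very end of the fingers, on their centre line; the grasp point (between the pads) lies 19 mm behind it; z points along the fingers, y is the line along which they close (so a half turn about z gives the same grasp; the last joint's range is limited). The gripper opens to 85 mm and grips with 20 to 120 N. Pads are 22 mm wide; open, the fingers measure 114 mm over their backs; the gripper's body (76 mm by 85 mm) begins 54 mm behind the grasp point. The pads swing forward as they close: fully open they stand 13 mm farther back than shut.
Start: joints at [-1.116, 0.26, -0.138, 1.173, 0, 1.571], TCP at [0.231, -0.472, 0.231] pointing down, gripper open.
Joint ranges: [-2.78, 2.78], [-0.83, 1.72], [-1.28, 1.37], [-1.9, 2.12], [-1.57, 1.48], [-3.14, 3.14]. Speed limits (rad/s): [2.57, 2.57, 3.14, 3.14, 3.14, 3.14].

### API

Orientations are given as a unit quaternion [w, x, y, z].
In Python, from bench import r, eyes gives the robot as it stands.
- The arm moves only by the tool step_arm, never from a script. Its argument "commands" is a list of rows, each an object with "delta_rot": the turn, a rotation vector about the tool's x, y, z scaled (see below), a list of three; "offset": the shift along the tool's x, y, z scaled (see below), a list of three; "claw": the opening, from -1 (shut) to 1 (fully open). In form: [{"delta_rot": [rx, ry, rz], "offset": [tx, ty, tz], "claw": claw}, ...]. A call has exactly 8 rows; each row is the pose to reach, as a shift and turn from the pose commanded when the call began, along the tool's axes at that moment, turning the shorter way round; what a row does not reach only later rows make up. The controller multiplies each number of a shift by 100 mm and each number of a turn by 180 degrees. A row lasts 1/10 s, in which the tool goes at most 50 mm and 8.59 degrees, less where a joint would pass 70% of its speed; a pose out of reach is approached as far as the arm can. A call with a number of a shift or a turn outside -1 to 1 is refused whole. A call with a gripper value outside its range is refused whole. The fingers move at their own pace and stop on an object; "grip_force" is the grip in N (left out, the last holds). Time passes only in rows, so rows that repeat a pose let the fingers close, or fill a call up. It gives the time, the measured TCP pose, the force, the opening and the grip force at its end, in the units of the state.
- r.sense(): the state, without advancing time (a new reading comes with each control period).
- eyes.get_image(name): name is "scene" or "top" or "wrist"; returns the picture (480x640x3 uint8, red, green, blue); there is no depth.
- eyes.camera_params(name): a dict with "fx", "fy", "cx", "cy" (pixels), "k1" (the pictures are not rectified: a ray, as slopes to the right and down, at radius r is drawn at 1 + k1 r^2 times it, then the intrinsics apply), "R" (3x3) and "t" (3): a world point X has camera coordinates R X + t. Camera axes: x right, y down, z forward; pixel columns grow to the right and rows downward; lengths in m; the calibration is good to about 2 mm. A picture is of the moment at which its call begins: read the wrist's pose just before it. camera_params takes no time and is no camera call; for the wrist camera it gives the pose at the moment of the call.
- r.finish_job(): hands the job in; it is judged then, once.
The state is a dict: "time": time; "joints": joint angles; "qvel": joint speeds; "effort": joint torques, N m; "ee_pos": TCP position; "tcp_rot": TCP orientation; "force": force on the tool from outside, world axes, zero at the start; "moment": the same for the moment, N m; "opening": finger opening in m; "finger_force": force on a finger pad.
Only numpy, scipy, OpenCV 4.12 (cv2) and the standard library are available. Lean on these libraries where they do the work, as an engineer would, in place of code of your own. Each camera call takes 0.05 s, during which the arm holds its last target. There are 200 camera calls.

## Working session

There is one attempt and no reset: what is moved stays moved. The work goes in short steps, Python scripts to look and compute and a tool call to move; the robot and the scene stay as the last step left them, time stands still between calls to the robot, and variables do not carry over. Pictures are saved under pics/ and viewed, at most 14 in all, crops included, and the job is handed in when it is done.

Besides the shell and the picture viewer there is one more tool, called after ">>>" by a JSON object that holds its "fn" and its "kwargs". step_arm: Moves the arm, as the interface text tells. Shifts and turns lie within -1 to 1; 1 stands for 100 mm of shift or 180 degrees of turn. Its arguments: {"type":"object","properties":{"commands":{"type":"array","items":{"type":"object","properties":{"delta_rot":{"type":"array","items":{"type":"number"}},"offset":{"type":"array","items":{"type":"number"}},"claw":{"type":"number"}}}},"grip_force":{"type":"number"}},"required":["commands"]}

```bash
ls; mkdir -p pics
python3 - <<'E'
from bench import r, eyes
import cv2
for n in("scene","top"):
    im=eyes.get_image(n); cv2.imwrite(f"pics/{n}0.png",im[:,:,::-1])
    p=eyes.camera_params(n); print(n,p)
print(r.sense())
E
```

```text
pics
scene {'fx': 609.8643787763232, 'fy': 609.8643787763232, 'cx': 319.1233251928081, 'cy': 229.16628432885153, 'k1': -0.020198070359867232, 'R': array([[-0.81780245, -0.57547233, -0.00554518],
       [-0.32425367,  0.46871384, -0.8216854 ],
       [ 0.47545631, -0.67017829, -0.56991434]]), 't': array([0.45309174, 0.23476426, 1.03700912])}
top {'fx': 500.5368371569665, 'fy': 500.5368371569665, 'cx': 311.1612758621833, 'cy': 239.64892139862133, 'k1': 0.010422994197012569, 'R': array([[-0.02631344, -0.99948049, -0.01861041],
       [-0.99263454,  0.02832645, -0.11778913],
       [ 0.11825511,  0.0153739 , -0.99286423]]), 't': array([0.03630095, 0.54741972, 0.96713514])}
{'time': 0.1, 'joints': array([-1.11602348e+00,  2.60617956e-01, -1.39239287e-01,  1.17271511e+00,
        2.57077604e-05,  1.57080625e+00]), 'qvel': array([ 1.00822955e-03, -7.36315745e-04,  2.75623088e-03,  6.10167930e-04,
       -6.68878967e-05,  3.17777220e-04]), 'effort': array([-5.83076726e-04, -4.06505942e+01,  2.54528207e+01,  1.00820814e-02,
       -4.12005227e-05, -5.26219921e-06]), 'ee_pos': array([ 0.23034642, -0.47108042,  0.23054864]), 'tcp_rot': array([-8.68050745e-04,  9.74259643e-01,  2.25427061e-01, -1.87667712e-04]), 'force': array([ 0.38449585, -0.52641686,  0.13197874]), 'moment': array([-0.01653802, -0.01283234, -0.03905149]), 'finger_force': 0.0, 'opening': 0.08560273895672223}
```

View pics/top0.png

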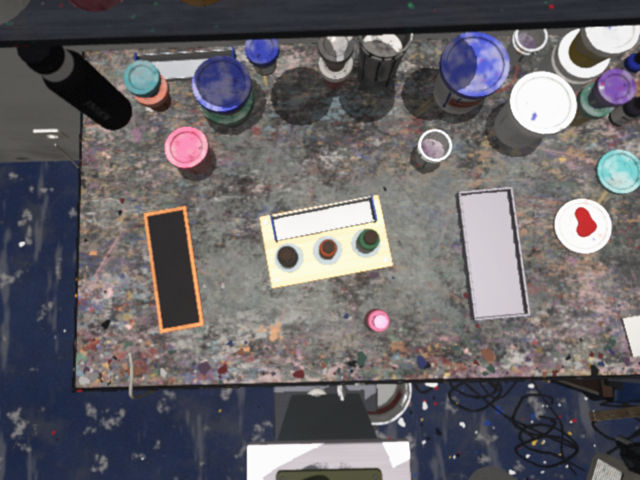

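View pics/scene0.png

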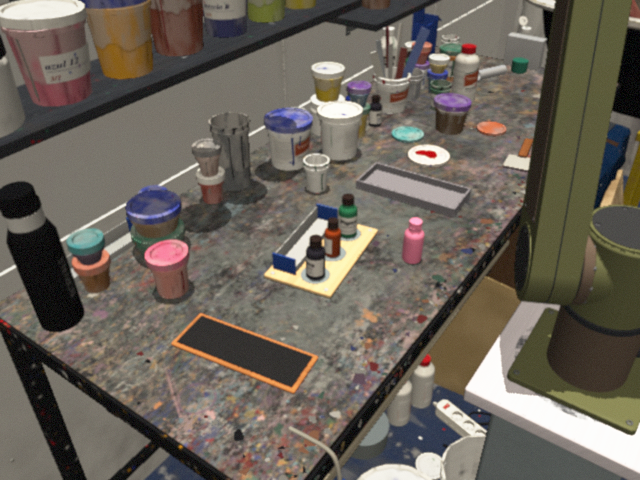

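Top view: bottles left to right are medium (288,257), small (327,248) and large (368,240). The coater is behind them at (325,220), the pad at (173,268) and the tray at (493,253). The pink look-alike is at (378,321), the pink tub at (187,148) and the white tub at (434,147).

```bash
cat > h.py <<'E'
import numpy as np, cv2
from bench import r, eyes
def ray(uv,p):
    K=np.array([[p['fx'],0,p['cx']],[0,p['fy'],p['cy']],[0,0,1]])
    d=np.array([p['k1'],0,0,0.])
    n=cv2.undistortPoints(np.array(uv,float).reshape(-1,1,2),K,d)[:,0]
    R,t=np.array(p['R']),np.array(p['t'])
    return -R.T@t,(np.c_[n,np.ones(len(n))]@R)
def plane(uv,z,p):
    c,d=ray(uv,p); return (c+d*((z-c[2])/d[:,2])[:,None])[:,:2]
def proj(X,p):
    K=np.array([[p['fx'],0,p['cx']],[0,p['fy'],p['cy']],[0,0,1]])
    return cv2.projectPoints(np.array(X,float).reshape(-1,1,3),cv2.Rodrigues(np.array(p['R']))[0],np.array(p['t']),K,np.array([p['k1'],0,0,0.]))[0][:,0]
def rect(mask,z,p):
    c=max(cv2.findContours(mask.astype('u1'),0,1)[0],key=cv2.contourArea)[:,0]
    return c,cv2.minAreaRect((plane(c,z,p)*1000).astype('f4'))
def at(X0,yaw,x,y):
    return np.array(X0)+[x*np.cos(yaw)-y*np.sin(yaw),x*np.sin(yaw)+y*np.cos(yaw)]
E
python3 - <<'E'
from h import *
for n in("top","scene"):
    im=cv2.imread(f"pics/{n}0.png"); p=eyes.camera_params(n)
    H=cv2.cvtColor(im,cv2.COLOR_BGR2HSV).astype(int); h,s,v=H[...,0],H[...,1],H[...,2]
    k=np.ones((5,5),'u1')
    X,Y=np.meshgrid(range(640),range(480))
    def roi(m,a,b,c,d): return (m&(X>a)&(X<b)&(Y>c)&(Y<d)).astype('u1')
    R={'top':[(250,400,185,300),(135,215,195,340),(450,540,175,330)],'scene':[(255,390,200,300),(160,330,300,400),(345,480,155,220)]}[n]
    for nm,m,z,ro in(('board',(h>15)&(h<35)&(s>35)&(v>150),.01,R[0]),('pad',(h>4)&(h<18)&(s>150)&(v>150),.006,R[1]),
        ('tray',(abs(im.astype(int)-im[*( (260,490) if n=='top' else (190,410))].astype(int)).sum(2)<36),.005,R[2])):
        mm=roi(m,*ro)
        if nm!='pad': mm=cv2.morphologyEx(mm,cv2.MORPH_OPEN,np.ones((3,3),'u1'))
        c,q=rect(mm,z,p); print(n,nm,np.round(q[0],1),np.round(q[1],1),round(q[2],2))
    # caps: manual in top
p=eyes.camera_params("top")
for nm,uv,z in(('med',(288,257),.103),('small',(327,248),.095),('large',(368,240),.107),('pinkbot',(378,321),.097),('pinktub',(187,148),.094),('white',(434,146),.08)):
    print(nm,plane([uv],z,p).round(3))
E
```

```text
top board [515.8 -12.3] [ 88.4 253.7] 9.74
top pad [620.8 309.3] [1.8 7.4] 32.93
top tray [ 513.4 -341.6] [246.1  95.2] 3.47
scene board [547.4  -6.6] [152.3 258. ] 8.93
scene pad [500.3 306.9] [249.  90.] 8.54
scene tray [ 517.  -354.5] [241.1  71.4] 3.15
med [[0.509 0.064]]
small [[ 0.524 -0.009]]
large [[ 0.536 -0.085]]
pinkbot [[ 0.387 -0.098]]
pinktub [[0.725 0.254]]
white [[ 0.718 -0.222]]
```

Run:
```python
from h import *
n='top'
im=cv2.imread(f"pics/{n}0.png"); p=eyes.camera_params(n)
H=cv2.cvtColor(im,cv2.COLOR_BGR2HSV).astype(int); h,s,v=H[...,0],H[...,1],H[...,2]
X,Y=np.meshgrid(range(640),range(480))
for nm,m,z,(a,b,c,d) in(('board',(h>15)&(h<35)&(s>35)&(v>150),.01,(250,400,185,300)),('pad',(h>4)&(h<18)&(s>120)&(v>120),.006,(135,215,195,340))):
    mm=m&(X>a)&(X<b)&(Y>c)&(Y<d)
    pts=plane(np.argwhere(mm)[:,::-1],z,p)*1000
    print(nm,cv2.minAreaRect(pts.astype('f4')))
# coater: blue mask at z~.05
for n,z in(('top',.05),('scene',.05)):
    im=cv2.imread(f"pics/{n}0.png"); p=eyes.camera_params(n)
    b=im.astype(int); m=(b[...,0]>b[...,2]+35)&(b[...,0]>b[...,1]+25)
    for cc in cv2.findContours(m.astype('u1'),0,1)[0]:
        if cv2.contourArea(cc)>8:
            q=cc[:,0].mean(0); w=plane([q],z,p)[0]
            if .4<w[0]<.68 and abs(w[1])<.2: print(n,q,w)
print(eyes.camera_params('wrist')['fx'])
```

```text
board ((559.1803588867188, -11.24114990234375), (180.92788696289062, 266.97967529296875), 7.214671611785889)
pad ((500.87646484375, 305.88323974609375), (249.43577575683594, 91.14372253417969), 8.636983871459961)
top [272.96 227.  ] [0.57339737 0.09563783]
top [373.32 207.  ] [ 0.60749357 -0.10330532]
scene [283.47058824 262.19117647] [0.56006056 0.11279471]
scene [326.1754386  211.03508772] [ 0.59566245 -0.08676207]
372.57805127966327
```

>>> {"fn": "step_arm", "kwargs": {"commands": [{"delta_rot": [0, 0, 0.145], "offset": [0.89, -0.68, -0.7], "claw": 0.4}, {"delta_rot": [0, 0, 0.145], "offset": [0.89, -0.68, -0.7], "claw": 0.4}, {"delta_rot": [0, 0, 0.145], "offset": [0.89, -0.68, -0.7], "claw": 0.4}, {"delta_rot": [0, 0, 0.145], "offset": [0.89, -0.68, -0.7], "claw": 0.4}, {"delta_rot": [0, 0, 0.145], "offset": [0.89, -0.68, -0.7], "claw": 0.4}, {"delta_rot": [0, 0, 0.145], "offset": [0.89, -0.68, -0.7], "claw": 0.4}, {"delta_rot": [0, 0, 0.145], "offset": [0.89, -0.68, -0.7], "claw": 0.4}, {"delta_rot": [0, 0, 0.145], "offset": [0.89, -0.68, -0.7], "claw": 0.4}]}}

```text
time: 0.9
ee_pos: [0.2801, -0.3718, 0.3004]
tcp_rot: [-0.001, 1.0, -0.001, -0.001]
force: [-0.1, -0.5, 0.7]
opening: 0.06
finger_force: 0.0
```

>>> {"fn": "step_arm", "kwargs": {"commands": [{"delta_rot": [0, 0, 0], "offset": [0.6, -1, 0], "claw": 0.4}, {"delta_rot": [0, 0, 0], "offset": [0.6, -1, 0], "claw": 0.4}, {"delta_rot": [0, 0, 0], "offset": [0.6, -1, 0], "claw": 0.4}, {"delta_rot": [0, 0, 0], "offset": [0.6, -1, 0], "claw": 0.4}, {"delta_rot": [0, 0, 0], "offset": [0.6, -1, 0], "claw": 0.4}, {"delta_rot": [0, 0, 0], "offset": [0.6, -1, 0], "claw": 0.4}, {"delta_rot": [0, 0, 0], "offset": [0.6, -1, 0], "claw": 0.4}, {"delta_rot": [0, 0, 0], "offset": [0.6, -1, 0], "claw": 0.4}]}}

```text
time: 1.7
ee_pos: [0.3404, -0.2722, 0.3012]
tcp_rot: [-0.0, 1.0, -0.001, -0.0]
force: [-0.5, -0.5, 0.4]
opening: 0.0599
finger_force: 0.0
```

>>> {"fn": "step_arm", "kwargs": {"commands": [{"delta_rot": [0, 0, 0], "offset": [0.6, -1, 0], "claw": 0.4}, {"delta_rot": [0, 0, 0], "offset": [0.6, -1, 0], "claw": 0.4}, {"delta_rot": [0, 0, 0], "offset": [0.6, -1, 0], "claw": 0.4}, {"delta_rot": [0, 0, 0], "offset": [0.6, -1, 0], "claw": 0.4}, {"delta_rot": [0, 0, 0], "offset": [0.6, -1, 0], "claw": 0.4}, {"delta_rot": [0, 0, 0], "offset": [0.6, -1, 0], "claw": 0.4}, {"delta_rot": [0, 0, 0], "offset": [0.6, -1, 0], "claw": 0.4}, {"delta_rot": [0, 0, 0], "offset": [0.6, -1, 0], "claw": 0.4}]}}

```text
time: 2.5
ee_pos: [0.4005, -0.1723, 0.3013]
tcp_rot: [0.0, 1.0, -0.001, -0.0]
force: [-0.6, 0.8, 0.3]
opening: 0.0596
finger_force: 0.0
```

>>> {"fn": "step_arm", "kwargs": {"commands": [{"delta_rot": [0, 0, 0], "offset": [0.6, -1, 0], "claw": 0.4}, {"delta_rot": [0, 0, 0], "offset": [0.6, -1, 0], "claw": 0.4}, {"delta_rot": [0, 0, 0], "offset": [0.6, -1, 0], "claw": 0.4}, {"delta_rot": [0, 0, 0], "offset": [0.6, -1, 0], "claw": 0.4}, {"delta_rot": [0, 0, 0], "offset": [0.6, -1, 0], "claw": 0.4}, {"delta_rot": [0, 0, 0], "offset": [0.6, -1, 0], "claw": 0.4}, {"delta_rot": [0, 0, 0], "offset": [0.6, -1, 0], "claw": 0.4}, {"delta_rot": [0, 0, 0], "offset": [0.6, -1, 0], "claw": 0.4}]}}

```text
time: 3.3
ee_pos: [0.4605, -0.0724, 0.3014]
tcp_rot: [0.0, 1.0, -0.001, 0.0]
force: [-0.2, -0.8, 0.3]
opening: 0.0596
finger_force: 0.0
```

Run:
```python
from h import *
p=eyes.camera_params('wrist'); im=eyes.get_image('wrist'); cv2.imwrite('pics/w1.png',im[:,:,::-1])
s=r.sense(); print(s['ee_pos'],s['tcp_rot'],s['opening'],s['time'],'cam',-np.array(p['R']).T@p['t'])
print(plane([(0,0),(639,0),(320,240),(0,479),(639,479)],.01,p).round(3))
np.savez('w1.npz',**p)
```

```text
[ 0.46060519 -0.07225666  0.30140953] [ 4.58424153e-05  9.99999445e-01 -1.05127613e-03  5.79655057e-05] 0.05994537498280594 3.35 cam [ 0.53040317 -0.07264986  0.44382071]
[[ 0.671  0.278]
 [ 0.669 -0.413]
 [ 0.399 -0.067]
 [-0.005  0.455]
 [-0.008 -0.581]]
```

View pics/w1.png

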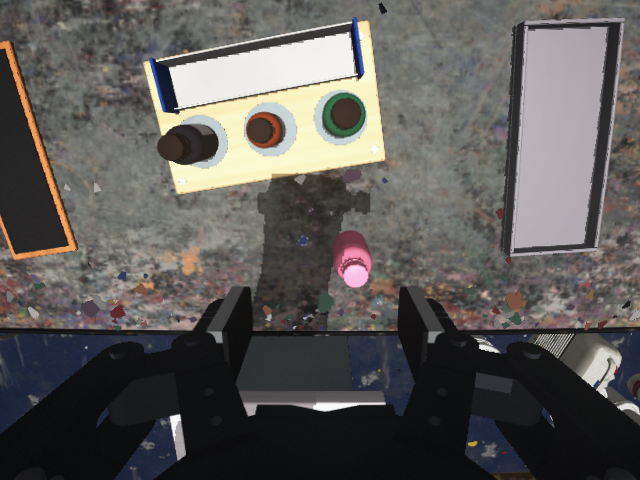

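Wrist view: board corners at (145,62), (368,20), (385,160) and (178,194), discs near (200,141), (270,129) and (341,117). The tray's outer rim runs (516,23)–(623,18)–(598,247)–(504,254). The pink look-alike is at (353,260).

Run:
```python
from h import *
p=dict(np.load('w1.npz')); im=cv2.imread('pics/w1.png')
w=plane([(145,62),(368,20),(385,160),(178,194)],.01,p)*1000
print('board corners',w.round(1),'sides',[round(float(np.hypot(*(w[i]-w[i-3]))),1) for i in range(4)])
loc=np.array([[75,125],[75,-125],[-75,-125],[-75,125]])
T,_=cv2.estimateAffinePartial2D(loc.astype(float),w); print('fit',T,np.degrees(np.arctan2(T[1,0],T[0,0])))
# discs: light bluish gray
b=im.astype(int); H=cv2.cvtColor(im,cv2.COLOR_BGR2HSV).astype(int)
X,Y=np.meshgrid(range(640),range(480))
m=(b[...,0]>b[...,2]+8)&(H[...,2]>130)&(Y>75)&(Y<175)&(X>150)&(X<380)
n,l,st,c=cv2.connectedComponentsWithStats(m.astype('u1'))
for i in range(1,n):
    if st[i,4]>60:
        q=np.argwhere(l==i)[:,::-1]; hull=cv2.convexHull(plane(q,.01,p).astype('f4')*1000); print(st[i],cv2.minEnclosingCircle(hull),cv2.minAreaRect(hull))
t=plane([(516,23),(623,18),(598,247),(504,254)],.024,p)*1000
print('tray rim',t.round(1),t.mean(0))
print('pink',plane([(352,240),(356,276)],.09,p))
```

```text
board corners [[ 601.8  122.6]
 [ 641.  -119. ]
 [ 494.6 -142.3]
 [ 456.1  100.7]] sides [244.7, 148.2, 246.0, 147.4]
fit [[ 9.70348713e-01 -1.54121412e-01  5.48369972e+02]
 [ 1.54121412e-01  9.70348713e-01 -9.50634003e+00]] 9.024955593527466
[154  76  11  36 103] ((568.6845703125, 110.50678253173828), 18.89456558227539) ((568.7503662109375, 110.0890884399414), (37.763267517089844, 3.35734486579895), 8.959407806396484)
[315  90  52  54 629] ((541.655029296875, -90.78241729736328), 29.235595703125) ((542.1582641601562, -90.79411315917969), (57.10978698730469, 56.915653228759766), 89.91988372802734)
[245 103  51  53 900] ((529.111572265625, -11.365489959716797), 29.03999137878418) ((528.9264526367188, -11.647764205932617), (56.23163986206055, 56.740238189697266), 89.59363555908203)
[181 115  46  52 697] ((516.9630126953125, 67.36377716064453), 29.150955200195312) ((517.9410400390625, 61.76726531982422), (57.662010192871094, 46.83864974975586), 10.613922119140625)
tray rim [[ 636.9 -271.2]
 [ 645.9 -387.1]
 [ 393.  -405.7]
 [ 384.7 -288.8]] [ 515.12315172 -338.19095751]
pink [[ 0.42296429 -0.099846  ]
 [ 0.3845045  -0.10464203]]
```

>>> {"fn": "step_arm", "kwargs": {"commands": [{"offset": [0.4, 0.09, 0.4], "delta_rot": [0, 0, 0], "claw": 0.4}, {"offset": [0.815, 0.187, 0.7], "delta_rot": [0, 0, 0], "claw": 0.4}, {"offset": [0.815, 0.187, 1], "delta_rot": [0, 0, 0], "claw": 0.4}, {"offset": [0.815, 0.187, 1], "delta_rot": [0, 0, 0], "claw": 0.4}, {"offset": [0.815, 0.187, 1], "delta_rot": [0, 0, 0], "claw": 0.4}, {"offset": [0.815, 0.187, 1], "delta_rot": [0, 0, 0], "claw": 0.4}, {"offset": [0.815, 0.187, 1], "delta_rot": [0, 0, 0], "claw": 0.4}, {"offset": [0.815, 0.187, 1], "delta_rot": [0, 0, 0], "claw": 0.4}]}}

```text
time: 4.15
ee_pos: [0.5429, -0.0904, 0.2032]
tcp_rot: [0.0, 1.0, -0.0, 0.002]
force: [-0.3, -0.5, -0.1]
opening: 0.0599
finger_force: 0.0
```

>>> {"fn": "step_arm", "kwargs": {"commands": [{"offset": [0, 0, 0.4], "delta_rot": [0, 0, 0], "claw": 0.4}, {"offset": [0, 0, 0.7], "delta_rot": [0, 0, 0], "claw": 0.4}, {"offset": [0, 0, 0.8], "delta_rot": [0, 0, 0], "claw": 0.4}, {"offset": [0, 0, 0.8], "delta_rot": [0, 0, 0], "claw": 0.4}, {"offset": [0, 0, 0.8], "delta_rot": [0, 0, 0], "claw": 0.4}, {"offset": [0, 0, 0.8], "delta_rot": [0, 0, 0], "claw": 0.4}, {"offset": [0, 0, 0.8], "delta_rot": [0, 0, 0], "claw": 0.4}, {"offset": [0, 0, 0.8], "delta_rot": [0, 0, 0], "claw": 0.4}]}}

```text
time: 4.95
ee_pos: [0.5431, -0.0905, 0.1223]
tcp_rot: [0.0, 1.0, -0.0, 0.001]
force: [0.4, -0.4, 0.1]
opening: 0.0599
finger_force: 0.0
```

Run:
```python
from h import *
im=eyes.get_image('wrist'); cv2.imwrite('pics/w2.png',im[:,:,::-1])
s=r.sense(); print(s['ee_pos'],s['tcp_rot'],s['opening'],s['time'])
```

```text
[ 0.54291607 -0.09043194  0.12204136] [ 1.11693352e-04  9.99999695e-01 -3.78084110e-04  6.74839316e-04] 0.05977690063110088 5.0
```

View pics/w2.png

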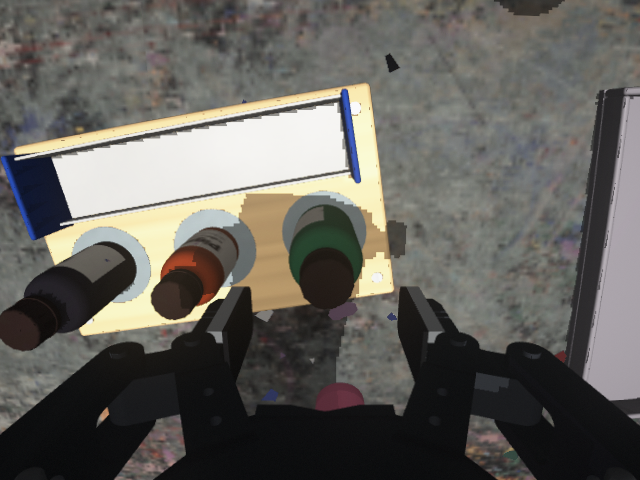

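The green bottle's cap is at (326,277), on the fingers' centre line at about u=325. The coater is in the background and clear. Descend and grip.

>>> {"fn": "step_arm", "kwargs": {"commands": [{"offset": [-0.01, 0, 0.4], "delta_rot": [0, 0, 0], "claw": 0.4}, {"offset": [-0.01, 0, 0.7], "delta_rot": [0, 0, 0], "claw": 0.4}, {"offset": [-0.01, 0, 0.84], "delta_rot": [0, 0, 0], "claw": 0.4}, {"offset": [-0.01, 0, 0.84], "delta_rot": [0, 0, 0], "claw": 0.4}, {"offset": [-0.01, 0, 0.84], "delta_rot": [0, 0, 0], "claw": -0.3}, {"offset": [-0.01, 0, 0.84], "delta_rot": [0, 0, 0], "claw": -0.3}, {"offset": [-0.01, 0, 0.84], "delta_rot": [0, 0, 0], "claw": -0.3}, {"offset": [-0.01, 0, 0.84], "delta_rot": [0, 0, 0], "claw": -0.3}], "grip_force": 30}}

```text
time: 5.8
ee_pos: [0.5424, -0.0905, 0.0384]
tcp_rot: [0.0, 1.0, -0.0, 0.001]
force: [0.1, -0.3, 2.6]
opening: 0.0395
finger_force: 30.5
```

Run:
```python
from h import *
s=r.sense(); print(s['finger_force'],s['opening'],s['force'],s['ee_pos'])
im=eyes.get_image('wrist'); cv2.imwrite('pics/w3.png',im[:,:,::-1])
```

```text
30.53257835766999 0.039527006099519965 [ 0.09626754 -0.2628817   2.55832084] [ 0.54237692 -0.09051267  0.03836083]
```

View pics/w3.png

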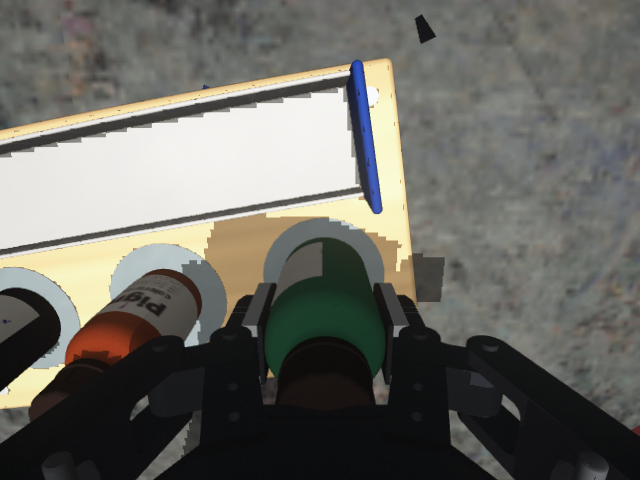

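The green bottle is held between the pads (268–385, row 330), with its disc behind it and the disc's far edge at (322,218). I'll check the disc centre from this close view before lifting.

Run:
```python
from h import *
p=eyes.camera_params('wrist'); print(plane([(322,218),(264,268),(384,268)],.01,p).round(4))
for x in(.536,.542,.548):
  print(x,proj([[x,-.0905-.02,.06],[x,-.0905+.02,.06],[x-.013,-.0905,.107],[x+.013,-.0905,.107],[x+.03,-.0905,.01]],p).round(0).tolist())
```

```text
[[ 0.5714 -0.0895]
 [ 0.5462 -0.061 ]
 [ 0.5462 -0.1199]]
0.536 [[378.0, 342.0], [270.0, 343.0], [324.0, 484.0], [324.0, 403.0], [324.0, 229.0]]
0.542 [[379.0, 328.0], [269.0, 328.0], [324.0, 466.0], [324.0, 382.0], [324.0, 217.0]]
0.548 [[380.0, 313.0], [269.0, 313.0], [324.0, 448.0], [324.0, 360.0], [324.0, 204.0]]
```

>>> {"fn": "step_arm", "kwargs": {"commands": [{"offset": [0, 0, -0.3], "delta_rot": [0, 0, 0], "claw": -0.3}, {"offset": [0, 0, -0.7], "delta_rot": [0, 0, 0], "claw": -0.3}, {"offset": [0, 0, -1], "delta_rot": [0, 0, 0], "claw": -0.3}, {"offset": [0, 0.2, -1], "delta_rot": [0, 0, 0], "claw": -0.3}, {"offset": [0.1, 0.5, -1], "delta_rot": [0, 0, 0], "claw": -0.3}, {"offset": [0.2, 0.8, -1], "delta_rot": [0, 0, 0], "claw": -0.3}, {"offset": [0.3, 1, -1], "delta_rot": [0, 0, 0], "claw": -0.3}, {"offset": [0.3, 1, -1], "delta_rot": [0, 0, 0], "claw": -0.3}]}}

```text
time: 6.65
ee_pos: [0.5727, -0.1931, 0.1374]
tcp_rot: [0.001, 1.0, -0.002, 0.001]
force: [-0.4, -0.5, -1.1]
opening: 0.0398
finger_force: 30.6
```

>>> {"fn": "step_arm", "kwargs": {"commands": [{"offset": [0.1, 0.3, 0], "delta_rot": [0, 0, 0], "claw": -0.3}, {"offset": [0.2, 0.6, 0], "delta_rot": [0, 0, 0], "claw": -0.3}, {"offset": [0.27, 1, 0], "delta_rot": [0, 0, 0], "claw": -0.3}, {"offset": [0.27, 1, 0], "delta_rot": [0, 0, 0], "claw": -0.3}, {"offset": [0.27, 1, 0], "delta_rot": [0, 0, 0], "claw": -0.3}, {"offset": [0.27, 1, 0], "delta_rot": [0, 0, 0], "claw": -0.3}, {"offset": [0.27, 1, 0], "delta_rot": [0, 0, 0], "claw": -0.3}, {"offset": [0.27, 1, 0], "delta_rot": [0, 0, 0], "claw": -0.3}]}}

```text
time: 7.45
ee_pos: [0.5981, -0.2891, 0.1375]
tcp_rot: [-0.0, 1.0, 0.0, -0.0]
force: [-0.2, 0.1, -0.9]
opening: 0.0401
finger_force: 30.8
```

>>> {"fn": "step_arm", "kwargs": {"commands": [{"offset": [0, 0.25, 0], "delta_rot": [0, 0, 0], "claw": -0.3}, {"offset": [0, 0.435, 0], "delta_rot": [0, 0, 0], "claw": -0.3}, {"offset": [0, 0.435, 0.2], "delta_rot": [0, 0, 0], "claw": -0.3}, {"offset": [0, 0.435, 0.4], "delta_rot": [0, 0, 0], "claw": -0.3}, {"offset": [0, 0.435, 0.6], "delta_rot": [0, 0, 0], "claw": -0.3}, {"offset": [0, 0.435, 0.7], "delta_rot": [0, 0, 0], "claw": -0.3}, {"offset": [0, 0.435, 0.7], "delta_rot": [0, 0, 0], "claw": -0.3}, {"offset": [0, 0.435, 0.7], "delta_rot": [0, 0, 0], "claw": -0.3}]}}

```text
time: 8.25
ee_pos: [0.5985, -0.3341, 0.0679]
tcp_rot: [0.0, 1.0, -0.0, 0.0]
force: [-0.4, 0.2, -0.4]
opening: 0.0399
finger_force: 30.8
```

Run:
```python
from h import *
s=r.sense(); print(s['finger_force'],s['opening'],s['force'],s['ee_pos'])
im=eyes.get_image('wrist'); cv2.imwrite('pics/w4.png',im[:,:,::-1])
p=eyes.camera_params('wrist'); 
for yaw in (3.5,):
  for a in((125,50),(125,-50),(-125,50),(-125,-50)): 
    q=at([.514,-.34],np.radians(yaw),a[0]/1000,a[1]/1000); print(a,proj([[*q,.005]],p).round())
```

```text
30.786312105192337 0.03991728557909923 [-0.36167294  0.20487565 -0.39879474] [ 0.59854829 -0.33409094  0.06785711]
(125, 50) [[231. 190.]]
(125, -50) [[411. 179.]]
(-125, 50) [[276. 516.]]
(-125, -50) [[408. 510.]]
```

View pics/w4.png

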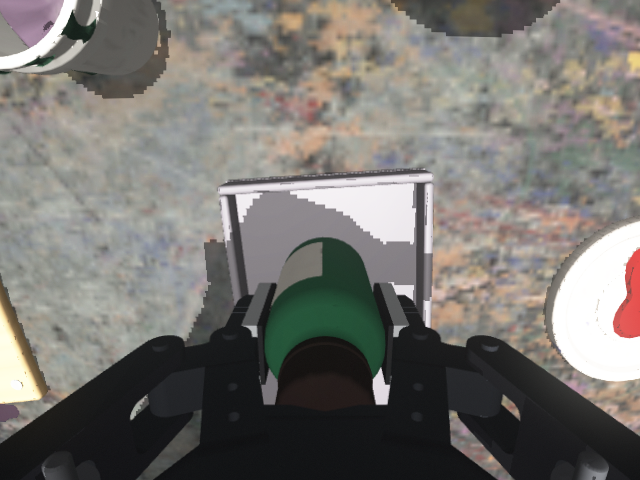

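The bottle hangs upright over the tray's far end, with the far floor edge at row 190 as predicted. Set it down and go for the small bottle.

>>> {"fn": "step_arm", "kwargs": {"commands": [{"offset": [0, 0, 0.2], "delta_rot": [0, 0, 0], "claw": -0.3}, {"offset": [0, 0, 0.335], "delta_rot": [0, 0, 0], "claw": -0.3}, {"offset": [0, 0, 0.335], "delta_rot": [0, 0, 0], "claw": -0.3}, {"offset": [0, 0, 0.335], "delta_rot": [0, 0, 0], "claw": 0.4}, {"offset": [0, 0, 0.335], "delta_rot": [0, 0, 0], "claw": 0.4}, {"offset": [0, 0, 0.335], "delta_rot": [0, 0, 0], "claw": 0.4}, {"offset": [0, 0, 0.1], "delta_rot": [0, 0, 0], "claw": 0.4}, {"offset": [0, 0, -0.3], "delta_rot": [0, 0, 0], "claw": 0.4}]}}

```text
time: 9.1
ee_pos: [0.5958, -0.3325, 0.0947]
tcp_rot: [-0.002, 1.0, -0.0, -0.003]
force: [0.6, 0.6, 0.1]
opening: 0.0597
finger_force: 0.0
```

>>> {"fn": "step_arm", "kwargs": {"commands": [{"offset": [0, 0, -0.3], "delta_rot": [0, 0, 0], "claw": 0.4}, {"offset": [0, -0.2, -0.3], "delta_rot": [0, 0, 0], "claw": 0.4}, {"offset": [-0.3, -1, -0.3], "delta_rot": [0, 0, 0], "claw": 0.4}, {"offset": [-0.3, -1, -0.3], "delta_rot": [0, 0, 0], "claw": 0.4}, {"offset": [-0.3, -1, -0.3], "delta_rot": [0, 0, 0], "claw": 0.4}, {"offset": [-0.3, -1, -0.3], "delta_rot": [0, 0, 0], "claw": 0.4}, {"offset": [-0.3, -1, -0.3], "delta_rot": [0, 0, 0], "claw": 0.4}, {"offset": [-0.3, -1, -0.3], "delta_rot": [0, 0, 0], "claw": 0.4}]}}

```text
time: 9.9
ee_pos: [0.569, -0.235, 0.1274]
tcp_rot: [0.0, 1.0, -0.001, 0.0]
force: [-0.0, 0.5, -0.7]
opening: 0.0598
finger_force: 0.0
```

>>> {"fn": "step_arm", "kwargs": {"commands": [{"offset": [-0.3, -1, 0], "delta_rot": [0, 0, 0], "claw": 0.4}, {"offset": [-0.3, -1, 0], "delta_rot": [0, 0, 0], "claw": 0.4}, {"offset": [-0.3, -1, 0], "delta_rot": [0, 0, 0], "claw": 0.4}, {"offset": [-0.3, -1, 0], "delta_rot": [0, 0, 0], "claw": 0.4}, {"offset": [-0.3, -1, 0], "delta_rot": [0, 0, 0], "claw": 0.4}, {"offset": [-0.3, -1, 0], "delta_rot": [0, 0, 0], "claw": 0.4}, {"offset": [-0.3, -1, 0], "delta_rot": [0, 0, 0], "claw": 0.4}, {"offset": [-0.3, -1, 0], "delta_rot": [0, 0, 0], "claw": 0.4}]}}

```text
time: 10.7
ee_pos: [0.5387, -0.1347, 0.1272]
tcp_rot: [0.0, 1.0, -0.001, 0.0]
force: [-0.4, -0.4, 0.4]
opening: 0.0598
finger_force: 0.0
```

>>> {"fn": "step_arm", "kwargs": {"commands": [{"offset": [-0.097, -1, 0], "delta_rot": [0, 0, 0], "claw": 0.4}, {"offset": [-0.097, -1, 0], "delta_rot": [0, 0, 0], "claw": 0.4}, {"offset": [-0.097, -1, 0], "delta_rot": [0, 0, 0], "claw": 0.4}, {"offset": [-0.097, -1, 0], "delta_rot": [0, 0, 0], "claw": 0.4}, {"offset": [-0.097, -1, 0], "delta_rot": [0, 0, 0], "claw": 0.4}, {"offset": [-0.097, -1, 0], "delta_rot": [0, 0, 0], "claw": 0.4}, {"offset": [-0.097, -1, 0], "delta_rot": [0, 0, 0], "claw": 0.4}, {"offset": [-0.097, -1, 0], "delta_rot": [0, 0, 0], "claw": 0.4}]}}

```text
time: 11.5
ee_pos: [0.5288, -0.0347, 0.1273]
tcp_rot: [0.0, 1.0, -0.001, -0.0]
force: [0.5, 0.7, -0.9]
opening: 0.0598
finger_force: 0.0
```

Run:
```python
from h import *
s=r.sense(); print(s['finger_force'],s['opening'],s['force'],s['ee_pos'],s['time'])
p=eyes.camera_params('wrist'); im=eyes.get_image('wrist'); cv2.imwrite('pics/w5.png',im[:,:,::-1])
b=im[:,:,::-1].astype(int); H=cv2.cvtColor(im,cv2.COLOR_RGB2HSV)
m=(b[...,2]>b[...,0]-0)&(b[...,0]<b[...,2]+60)
b=im.astype(int); m=(b[...,2]>b[...,0]+8)&(H[...,2]>130)
n,l,st,c=cv2.connectedComponentsWithStats(m.astype('u1'))
for i in range(1,n):
    if st[i,4]>400:
        q=np.argwhere(l==i)[:,::-1]; h=plane(q,.01,p).astype('f4')*1000
        print(st[i],cv2.minEnclosingCircle(cv2.convexHull(h)))
t=eyes.get_image('top'); cv2.imwrite('pics/t2.png',cv2.resize(t[170:340,130:560,::-1],None,fx=1.5,fy=1.5))
```

```text
0.0 0.059848457716871195 [ 0.50599531  0.74868606 -0.90945615] [ 0.5288444  -0.0346883   0.12725202] 11.5
[442  63  14  95 517] ((609.5938110351562, -117.849853515625), 30.683549880981445)
[ 91 129  31  86 434] ((569.7633056640625, 117.55006408691406), 30.30931282043457)
[ 362  170   81   80 4179] ((541.6904296875, -90.4308853149414), 29.445945739746094)
[ 146  206   78   76 1698] ((516.410400390625, 67.77831268310547), 29.506155014038086)
```

View pics/t2.png

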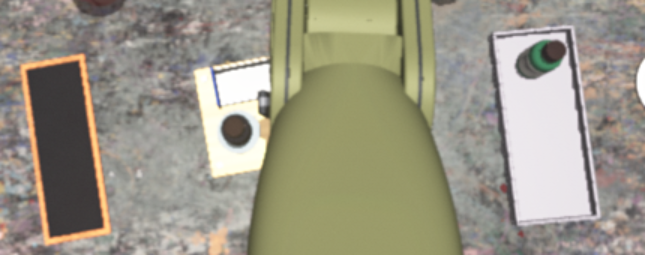

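Top view shows the green bottle upright in the tray and the medium bottle still on its spot. Refined spots are large (541.7,-90.4), small (529.0,-11.3) and medium (516.4,67.8). Now grip the small bottle.

>>> {"fn": "step_arm", "kwargs": {"commands": [{"offset": [0, -0.234, 0], "delta_rot": [0, 0, 0], "claw": 0.4}, {"offset": [0, -0.234, 0.3], "delta_rot": [0, 0, 0], "claw": 0.4}, {"offset": [0, -0.234, 0.7], "delta_rot": [0, 0, 0], "claw": 0.4}, {"offset": [0, -0.234, 1], "delta_rot": [0, 0, 0], "claw": 0.4}, {"offset": [0, -0.234, 1], "delta_rot": [0, 0, 0], "claw": 0.4}, {"offset": [0, -0.234, 1], "delta_rot": [0, 0, 0], "claw": -0.5}, {"offset": [0, -0.234, 1], "delta_rot": [0, 0, 0], "claw": -0.5}, {"offset": [0, -0.234, 1], "delta_rot": [0, 0, 0], "claw": -0.5}]}}

```text
time: 12.4
ee_pos: [0.5305, -0.0105, 0.0291]
tcp_rot: [0.0, 1.0, -0.0, 0.002]
force: [1.0, -0.3, -0.9]
opening: 0.0334
finger_force: 30.6
```

>>> {"fn": "step_arm", "kwargs": {"commands": [{"offset": [0, 0, 0], "delta_rot": [0, 0, 0], "claw": -0.5}, {"offset": [0, 0, 0], "delta_rot": [0, 0, 0], "claw": -0.5}, {"offset": [0, 0, -0.3], "delta_rot": [0, 0, 0], "claw": -0.5}, {"offset": [0, 0, -0.7], "delta_rot": [0, 0, 0], "claw": -0.5}, {"offset": [0, 0, -1], "delta_rot": [0, 0, 0], "claw": -0.5}, {"offset": [0, 0.2, -1], "delta_rot": [0, 0, 0], "claw": -0.5}, {"offset": [0, 0.5, -1], "delta_rot": [0, 0, 0], "claw": -0.5}, {"offset": [0, 0.8, -1], "delta_rot": [0, 0, 0], "claw": -0.5}]}}

```text
time: 13.2
ee_pos: [0.5288, -0.0909, 0.1279]
tcp_rot: [0.0, 1.0, 0.0, 0.0]
force: [0.2, -1.0, -0.9]
opening: 0.0341
finger_force: 30.6
```

>>> {"fn": "step_arm", "kwargs": {"commands": [{"offset": [0, 0.3, 0], "delta_rot": [0, 0, 0], "claw": -0.5}, {"offset": [0, 0.6, 0], "delta_rot": [0, 0, 0], "claw": -0.5}, {"offset": [-0.15, 1, 0], "delta_rot": [0, 0, 0], "claw": -0.5}, {"offset": [-0.15, 1, 0], "delta_rot": [0, 0, 0], "claw": -0.5}, {"offset": [-0.15, 1, 0], "delta_rot": [0, 0, 0], "claw": -0.5}, {"offset": [-0.15, 1, 0], "delta_rot": [0, 0, 0], "claw": -0.5}, {"offset": [-0.15, 1, 0], "delta_rot": [0, 0, 0], "claw": -0.5}, {"offset": [-0.15, 1, 0], "delta_rot": [0, 0, 0], "claw": -0.5}]}}

```text
time: 14.0
ee_pos: [0.5139, -0.1894, 0.1273]
tcp_rot: [-0.0, 1.0, 0.001, 0.0]
force: [-0.7, 0.2, -0.5]
opening: 0.0338
finger_force: 30.6
```

>>> {"fn": "step_arm", "kwargs": {"commands": [{"offset": [0, 0.3, 0], "delta_rot": [0, 0, 0], "claw": -0.5}, {"offset": [0, 0.6, 0], "delta_rot": [0, 0, 0], "claw": -0.5}, {"offset": [0, 1, 0], "delta_rot": [0, 0, 0], "claw": -0.5}, {"offset": [0, 1, 0], "delta_rot": [0, 0, 0], "claw": -0.5}, {"offset": [0, 1, 0], "delta_rot": [0, 0, 0], "claw": -0.5}, {"offset": [0, 1, 0], "delta_rot": [0, 0, 0], "claw": -0.5}, {"offset": [0, 1, 0], "delta_rot": [0, 0, 0], "claw": -0.5}, {"offset": [0, 1, 0], "delta_rot": [0, 0, 0], "claw": -0.5}]}}

```text
time: 14.8
ee_pos: [0.5136, -0.2893, 0.1273]
tcp_rot: [-0.0, 1.0, 0.0, -0.0]
force: [-0.1, 1.0, 1.0]
opening: 0.0337
finger_force: 30.6
```

>>> {"fn": "step_arm", "kwargs": {"commands": [{"offset": [0, 0.25, 0], "delta_rot": [0, 0, 0], "claw": -0.5}, {"offset": [0, 0.487, 0], "delta_rot": [0, 0, 0], "claw": -0.5}, {"offset": [0, 0.487, 0.1], "delta_rot": [0, 0, 0], "claw": -0.5}, {"offset": [0, 0.487, 0.4], "delta_rot": [0, 0, 0], "claw": -0.5}, {"offset": [0, 0.487, 0.7], "delta_rot": [0, 0, 0], "claw": -0.5}, {"offset": [0, 0.487, 0.9], "delta_rot": [0, 0, 0], "claw": -0.5}, {"offset": [0, 0.487, 0.9], "delta_rot": [0, 0, 0], "claw": -0.5}, {"offset": [0, 0.487, 0.9], "delta_rot": [0, 0, 0], "claw": -0.5}]}}

```text
time: 15.6
ee_pos: [0.5133, -0.3382, 0.0372]
tcp_rot: [-0.0, 1.0, 0.0, -0.0]
force: [-0.3, -0.1, -0.3]
opening: 0.0335
finger_force: 30.7
```

>>> {"fn": "step_arm", "kwargs": {"commands": [{"offset": [0, 0, 0.08], "delta_rot": [0, 0, 0], "claw": -0.5}, {"offset": [0, 0, 0.13], "delta_rot": [0, 0, 0], "claw": -0.5}, {"offset": [0, 0, 0.13], "delta_rot": [0, 0, 0], "claw": -0.5}, {"offset": [0, 0, 0.13], "delta_rot": [0, 0, 0], "claw": 0.4}, {"offset": [0, 0, 0.13], "delta_rot": [0, 0, 0], "claw": 0.4}, {"offset": [0, 0, 0.13], "delta_rot": [0, 0, 0], "claw": 0.4}, {"offset": [0, 0, -0.2], "delta_rot": [0, 0, 0], "claw": 0.4}, {"offset": [0, 0, -0.6], "delta_rot": [0, 0, 0], "claw": 0.4}]}}

```text
time: 16.4
ee_pos: [0.5118, -0.3381, 0.0962]
tcp_rot: [-0.001, 1.0, -0.0, -0.002]
force: [0.6, -0.5, 0.3]
opening: 0.0598
finger_force: 0.0
```

>>> {"fn": "step_arm", "kwargs": {"commands": [{"offset": [0, 0, -0.31], "delta_rot": [0, 0, 0], "claw": 0.4}, {"offset": [0, -0.3, -0.31], "delta_rot": [0, 0, 0], "claw": 0.4}, {"offset": [0, -1, -0.31], "delta_rot": [0, 0, 0], "claw": 0.4}, {"offset": [0, -1, -0.31], "delta_rot": [0, 0, 0], "claw": 0.4}, {"offset": [0, -1, -0.31], "delta_rot": [0, 0, 0], "claw": 0.4}, {"offset": [0, -1, -0.31], "delta_rot": [0, 0, 0], "claw": 0.4}, {"offset": [0, -1, -0.31], "delta_rot": [0, 0, 0], "claw": 0.4}, {"offset": [0, -1, -0.31], "delta_rot": [0, 0, 0], "claw": 0.4}]}}

```text
time: 17.2
ee_pos: [0.5138, -0.2403, 0.1283]
tcp_rot: [0.0, 1.0, -0.001, 0.0]
force: [0.1, -0.8, -0.0]
opening: 0.0599
finger_force: 0.0
```

>>> {"fn": "step_arm", "kwargs": {"commands": [{"offset": [0, -1, 0], "delta_rot": [0, 0, 0], "claw": 0.4}, {"offset": [0, -1, 0], "delta_rot": [0, 0, 0], "claw": 0.4}, {"offset": [0, -1, 0], "delta_rot": [0, 0, 0], "claw": 0.4}, {"offset": [0, -1, 0], "delta_rot": [0, 0, 0], "claw": 0.4}, {"offset": [0, -1, 0], "delta_rot": [0, 0, 0], "claw": 0.4}, {"offset": [0, -1, 0], "delta_rot": [0, 0, 0], "claw": 0.4}, {"offset": [0, -1, 0], "delta_rot": [0, 0, 0], "claw": 0.4}, {"offset": [0, -1, 0], "delta_rot": [0, 0, 0], "claw": 0.4}]}}

```text
time: 18.0
ee_pos: [0.5137, -0.14, 0.1282]
tcp_rot: [0.0, 1.0, -0.001, 0.0]
force: [0.7, 0.3, 0.5]
opening: 0.0601
finger_force: 0.0
```

>>> {"fn": "step_arm", "kwargs": {"commands": [{"offset": [0, -1, 0], "delta_rot": [0, 0, 0], "claw": 0.4}, {"offset": [0, -1, 0], "delta_rot": [0, 0, 0], "claw": 0.4}, {"offset": [0, -1, 0], "delta_rot": [0, 0, 0], "claw": 0.4}, {"offset": [0, -1, 0], "delta_rot": [0, 0, 0], "claw": 0.4}, {"offset": [0, -1, 0], "delta_rot": [0, 0, 0], "claw": 0.4}, {"offset": [0, -1, 0], "delta_rot": [0, 0, 0], "claw": 0.4}, {"offset": [0, -1, 0], "delta_rot": [0, 0, 0], "claw": 0.4}, {"offset": [0, -1, 0], "delta_rot": [0, 0, 0], "claw": 0.4}]}}

```text
time: 18.8
ee_pos: [0.5138, -0.04, 0.1283]
tcp_rot: [0.0, 1.0, -0.001, 0.0]
force: [-0.3, -0.2, -0.3]
opening: 0.0594
finger_force: 0.0
```

>>> {"fn": "step_arm", "kwargs": {"commands": [{"offset": [0.03, -1, 0], "delta_rot": [0, 0, 0], "claw": 0.4}, {"offset": [0.03, -1, 0], "delta_rot": [0, 0, 0], "claw": 0.4}, {"offset": [0.03, -1, 0], "delta_rot": [0, 0, 0], "claw": 0.4}, {"offset": [0.03, -1, 0], "delta_rot": [0, 0, 0], "claw": 0.4}, {"offset": [0.03, -1, 0], "delta_rot": [0, 0, 0], "claw": 0.4}, {"offset": [0.03, -1, 0], "delta_rot": [0, 0, 0], "claw": 0.4}, {"offset": [0.03, -1, 0], "delta_rot": [0, 0, 0], "claw": 0.4}, {"offset": [0.03, -1, 0], "delta_rot": [0, 0, 0], "claw": 0.4}]}}

```text
time: 19.6
ee_pos: [0.5181, 0.03, 0.1283]
tcp_rot: [-0.013, 1.0, 0.021, -0.001]
force: [-0.3, -0.2, 0.5]
opening: 0.0596
finger_force: 0.0
```

Run:
```python
from h import *
s=r.sense(); print(s['opening'],s['force'],s['ee_pos'],s['time'])
p=eyes.camera_params('wrist'); im=eyes.get_image('wrist'); cv2.imwrite('pics/w6.png',im[:,:,::-1])
H=cv2.cvtColor(im,cv2.COLOR_RGB2HSV); b=im.astype(int); m=(b[...,2]>b[...,0]+8)&(H[...,2]>130)
n,l,st,c=cv2.connectedComponentsWithStats(m.astype('u1'))
for i in range(1,n):
    if st[i,4]>400:
        q=np.argwhere(l==i)[:,::-1]; h=plane(q,.01,p).astype('f4')*1000
        print(st[i],cv2.minEnclosingCircle(cv2.convexHull(h)))
t=eyes.get_image('top'); cv2.imwrite('pics/t3.png',t[:,:,::-1])
```

```text
0.0596211233547013 [-0.26481651 -0.16959957  0.53904435] [0.51807791 0.02998667 0.12832759] 19.6
[570  56   8  95 473] ((611.62109375, -129.57371520996094), 30.40841293334961)
[210 102  21  90 482] ((571.5745849609375, 106.61015319824219), 30.447816848754883)
[ 458  163   83   81 5173] ((541.6649780273438, -90.19348907470703), 29.513591766357422)
[ 354  175   74   67 2559] ((530.3670654296875, -12.131864547729492), 29.33272361755371)
[237 188  58  35 470] ((531.0170288085938, 76.06224060058594), 23.780174255371094)
```

View pics/w6.png

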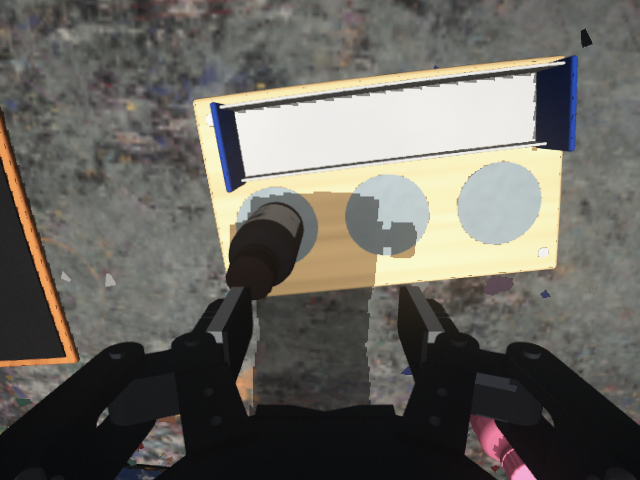

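The medium bottle's cap at (250,275) is just right of the left finger. The discs at (387,214) and (499,203) are empty. The last move fell short, so I'll check the joints.

Run:
```python
from h import *
s=r.sense(); print(s['joints'].round(3),s['qvel'].round(3),s['tcp_rot'],s['ee_pos'],s['effort'].round(1))
```

```text
[ 0.042  0.317 -0.34   0.914  0.026  3.141] [ 0.003 -0.     0.002 -0.002  0.001 -0.001] [-1.28996644e-02  9.99682655e-01  2.16298073e-02 -5.82882407e-04] [0.5180693  0.0301904  0.12831449] [ -0.1 -41.3  23.    0.    0.1   0. ]
```

>>> {"fn": "step_arm", "kwargs": {"commands": [{"offset": [0, 0, 0], "delta_rot": [0, 0, -0.05], "claw": 0.4}, {"offset": [0, 0, 0], "delta_rot": [0, 0, -0.111], "claw": 0.4}, {"offset": [0, 0, 0], "delta_rot": [0, 0, -0.111], "claw": 0.4}, {"offset": [0, 0, 0], "delta_rot": [0, 0, -0.111], "claw": 0.4}, {"offset": [0, 0, 0], "delta_rot": [0, 0, -0.111], "claw": 0.4}, {"offset": [0, 0, 0], "delta_rot": [0, 0, -0.111], "claw": 0.4}, {"offset": [0, 0, 0], "delta_rot": [0, 0, -0.111], "claw": 0.4}, {"offset": [0, 0, 0], "delta_rot": [0, 0, -0.111], "claw": 0.4}]}}

```text
time: 20.5
ee_pos: [0.5181, 0.0305, 0.1283]
tcp_rot: [-0.013, 0.981, 0.195, 0.002]
force: [0.5, -0.0, 1.1]
opening: 0.0598
finger_force: 0.0
```

```bash
cat >> h.py <<'E'
def go(x,y,z=None,yaw=None):
    "offset (tool axes, mm) and turn (deg about tool z) to a world target, tool down"
    s=r.sense(); q=s['tcp_rot']; a=2*np.arctan2(q[2],q[1]); e=s['ee_pos']*1000
    d=np.array([x,y])-e[:2]; tx=d@[np.cos(a),np.sin(a)]; ty=d@[np.sin(a),-np.cos(a)]
    print('pos',e.round(1),'yaw',round(np.degrees(a),1),'off',round(tx/100,3),round(ty/100,3),None if z is None else round((e[2]-z)/100,3),
      None if yaw is None else round(-(((yaw-np.degrees(a)+180)%360)-180)/180,4),'t',s['time'],'j',s['joints'].round(2),'op',round(s['opening'],4))
E
python3 -c "
from h import *
go(516.4,67.8,35)"
```

```text
pos [518.1  30.5 128.3] yaw 22.5 off 0.127 -0.351 0.933 None t 20.5 j [ 0.04  0.32 -0.34  0.91  0.03  2.79] op 0.0598
```

>>> {"fn": "step_arm", "kwargs": {"commands": [{"offset": [0.127, -0.351, 0], "delta_rot": [-0.0079, -0.0029, 0], "claw": 0.4}, {"offset": [0.127, -0.351, 0], "delta_rot": [-0.0079, -0.0029, 0], "claw": 0.4}, {"offset": [0.127, -0.351, 0], "delta_rot": [-0.0079, -0.0029, 0], "claw": 0.4}, {"offset": [0.127, -0.351, 0], "delta_rot": [-0.0079, -0.0029, 0], "claw": 0.4}, {"offset": [0.127, -0.351, 0], "delta_rot": [-0.0079, -0.0029, 0], "claw": 0.4}, {"offset": [0.127, -0.351, 0], "delta_rot": [-0.0079, -0.0029, 0], "claw": 0.4}, {"offset": [0.127, -0.351, 0], "delta_rot": [-0.0079, -0.0029, 0], "claw": 0.4}, {"offset": [0.127, -0.351, 0], "delta_rot": [-0.0079, -0.0029, 0], "claw": 0.4}]}}

```text
time: 21.3
ee_pos: [0.5164, 0.0674, 0.1293]
tcp_rot: [0.0, 0.981, 0.195, -0.0]
force: [0.3, -0.0, 0.6]
opening: 0.0596
finger_force: 0.0
```

```bash
python3 -c "
from h import *
go(516.4,67.8,35,22.5); print(r.sense()['tcp_rot'])"
```

```text
pos [516.4  67.4 129.3] yaw 22.5 off 0.001 -0.004 0.943 -0.0003 t 21.3 j [ 0.13  0.32 -0.33  0.92 -0.    2.88] op 0.0596
[ 2.07653955e-04  9.80865993e-01  1.94683621e-01 -3.85204047e-04]
```

>>> {"fn": "step_arm", "kwargs": {"commands": [{"offset": [0, 0, 0.3], "delta_rot": [0, 0, 0], "claw": 0.4}, {"offset": [0, 0, 0.7], "delta_rot": [0, 0, 0], "claw": 0.4}, {"offset": [0, 0, 0.943], "delta_rot": [0, 0, 0], "claw": 0.4}, {"offset": [0, 0, 0.943], "delta_rot": [0, 0, 0], "claw": 0.4}, {"offset": [0, 0, 0.943], "delta_rot": [0, 0, 0], "claw": 0.4}, {"offset": [0, 0, 0.943], "delta_rot": [0, 0, 0], "claw": -0.4}, {"offset": [0, 0, 0.943], "delta_rot": [0, 0, 0], "claw": -0.4}, {"offset": [0, 0, 0.943], "delta_rot": [0, 0, 0], "claw": -0.4}]}}

```text
time: 22.1
ee_pos: [0.518, 0.0681, 0.0368]
tcp_rot: [0.0, 0.981, 0.195, 0.002]
force: [-0.1, 1.1, 7.0]
opening: 0.0379
finger_force: 30.4
```

>>> {"fn": "step_arm", "kwargs": {"commands": [{"offset": [0, 0, 0], "delta_rot": [0, 0, 0], "claw": -0.4}, {"offset": [0, 0, -0.3], "delta_rot": [0, 0, 0], "claw": -0.4}, {"offset": [0, 0, -0.7], "delta_rot": [0, 0, 0], "claw": -0.4}, {"offset": [0, 0, -1], "delta_rot": [0, 0, 0], "claw": -0.4}, {"offset": [0, 0, -1], "delta_rot": [0, 0, 0], "claw": -0.4}, {"offset": [-0.2, 0.3, -1], "delta_rot": [0, 0, 0], "claw": -0.4}, {"offset": [-0.4, 0.6, -1], "delta_rot": [0, 0, 0], "claw": -0.4}, {"offset": [-0.6, 0.9, -1], "delta_rot": [0, 0, 0], "claw": -0.4}]}}

```text
time: 22.9
ee_pos: [0.4946, -0.0392, 0.1345]
tcp_rot: [0.0, 0.981, 0.196, -0.001]
force: [-0.3, -0.0, -0.9]
opening: 0.0379
finger_force: 30.6
```

>>> {"fn": "step_arm", "kwargs": {"commands": [{"offset": [-0.2, 0.3, 0], "delta_rot": [0, 0, 0], "claw": -0.4}, {"offset": [-0.4, 0.6, 0], "delta_rot": [0, 0, 0], "claw": -0.4}, {"offset": [-0.6, 0.9, 0], "delta_rot": [0, 0, 0], "claw": -0.4}, {"offset": [-0.68, 1, 0], "delta_rot": [0, 0, 0], "claw": -0.4}, {"offset": [-0.68, 1, 0], "delta_rot": [0, 0, 0], "claw": -0.4}, {"offset": [-0.68, 1, 0], "delta_rot": [0, 0, 0], "claw": -0.4}, {"offset": [-0.68, 1, 0], "delta_rot": [0, 0, 0], "claw": -0.4}, {"offset": [-0.68, 1, 0], "delta_rot": [0, 0, 0], "claw": -0.4}]}}

```text
time: 23.7
ee_pos: [0.4711, -0.1556, 0.135]
tcp_rot: [0.0, 0.981, 0.196, -0.0]
force: [-0.1, 1.0, -1.1]
opening: 0.0382
finger_force: 30.6
```

>>> {"fn": "step_arm", "kwargs": {"commands": [{"offset": [-0.2, 0.3, 0], "delta_rot": [0, 0, 0], "claw": -0.4}, {"offset": [-0.4, 0.6, 0], "delta_rot": [0, 0, 0], "claw": -0.4}, {"offset": [-0.6, 0.9, 0], "delta_rot": [0, 0, 0], "claw": -0.4}, {"offset": [-0.68, 1, 0], "delta_rot": [0, 0, 0], "claw": -0.4}, {"offset": [-0.68, 1, 0], "delta_rot": [0, 0, 0], "claw": -0.4}, {"offset": [-0.68, 1, 0], "delta_rot": [0, 0, 0], "claw": -0.4}, {"offset": [-0.68, 1, 0], "delta_rot": [0, 0, 0], "claw": -0.4}, {"offset": [-0.68, 1, 0], "delta_rot": [0, 0, 0], "claw": -0.4}]}}

```text
time: 24.5
ee_pos: [0.4465, -0.2738, 0.1352]
tcp_rot: [-0.0, 0.981, 0.196, -0.0]
force: [-0.1, -0.2, -0.5]
opening: 0.0377
finger_force: 30.7
```

```bash
python3 -c "
from h import *
go(429,-346,31,22.5)"
```

```text
pos [ 446.5 -273.8  135.2] yaw 22.6 off -0.439 0.599 1.042 0.0005 t 24.5 j [-0.55  0.32 -0.32  0.94 -0.    2.2 ] op 0.0377
```

>>> {"fn": "step_arm", "kwargs": {"commands": [{"offset": [-0.22, 0.3, 0], "delta_rot": [0, 0, 0], "claw": -0.4}, {"offset": [-0.44, 0.6, 0], "delta_rot": [0, 0, 0], "claw": -0.4}, {"offset": [-0.44, 0.6, 0.2], "delta_rot": [0, 0, 0], "claw": -0.4}, {"offset": [-0.44, 0.6, 0.5], "delta_rot": [0, 0, 0], "claw": -0.4}, {"offset": [-0.44, 0.6, 0.8], "delta_rot": [0, 0, 0], "claw": -0.4}, {"offset": [-0.44, 0.6, 0.95], "delta_rot": [0, 0, 0], "claw": -0.4}, {"offset": [-0.44, 0.6, 0.95], "delta_rot": [0, 0, 0], "claw": -0.4}, {"offset": [-0.44, 0.6, 0.95], "delta_rot": [0, 0, 0], "claw": -0.4}]}}

```text
time: 25.3
ee_pos: [0.4288, -0.347, 0.0405]
tcp_rot: [0.0, 0.981, 0.195, -0.0]
force: [0.2, 0.0, -0.6]
opening: 0.0378
finger_force: 30.7
```

>>> {"fn": "step_arm", "kwargs": {"commands": [{"offset": [0, 0, 0.06], "delta_rot": [0, 0, 0], "claw": -0.4}, {"offset": [0, 0, 0.09], "delta_rot": [0, 0, 0], "claw": -0.4}, {"offset": [0, 0, 0.09], "delta_rot": [0, 0, 0], "claw": -0.4}, {"offset": [0, 0, 0.09], "delta_rot": [0, 0, 0], "claw": 0.4}, {"offset": [0, 0, 0.09], "delta_rot": [0, 0, 0], "claw": 0.4}, {"offset": [0, 0, 0.09], "delta_rot": [0, 0, 0], "claw": 0.4}, {"offset": [0, 0, -0.3], "delta_rot": [0, 0, 0], "claw": 0.4}, {"offset": [0, 0, -0.7], "delta_rot": [0, 0, 0], "claw": 0.4}]}}

```text
time: 26.1
ee_pos: [0.4272, -0.3463, 0.1098]
tcp_rot: [-0.001, 0.981, 0.195, -0.002]
force: [0.0, -0.1, 0.8]
opening: 0.0599
finger_force: 0.0
```

>>> {"fn": "step_arm", "kwargs": {"commands": [{"offset": [0, 0, -0.5], "delta_rot": [0, 0, 0], "claw": 1}, {"offset": [0, 0, -1], "delta_rot": [0, 0, 0], "claw": 1}, {"offset": [1, -1, -1], "delta_rot": [0, 0, -0.1], "claw": 1}, {"offset": [1, -1, -1], "delta_rot": [0, 0, -0.2], "claw": 1}, {"offset": [1, -1, -1], "delta_rot": [0, 0, -0.25], "claw": 1}, {"offset": [1, -1, -1], "delta_rot": [0, 0, -0.25], "claw": 1}, {"offset": [1, -1, -1], "delta_rot": [0, 0, -0.25], "claw": 1}, {"offset": [1, -1, -1], "delta_rot": [0, 0, -0.25], "claw": 1}]}}

```text
time: 26.9
ee_pos: [0.4828, -0.216, 0.2102]
tcp_rot: [0.0, 0.83, 0.557, -0.0]
force: [-0.2, 0.4, -0.2]
opening: 0.0853
finger_force: 0.0
```

Run:
```python
from h import *
go(480,-12,250,99)
t=eyes.get_image('top'); cv2.imwrite('pics/t4.png',t[:,:,::-1])
```

```text
pos [ 482.8 -216.   210.2] yaw 67.8 off 1.878 -0.799 -0.398 -0.1736 t 26.9 j [-0.42  0.28 -0.17  1.12 -0.    1.54] op 0.0853
```

View pics/t4.png

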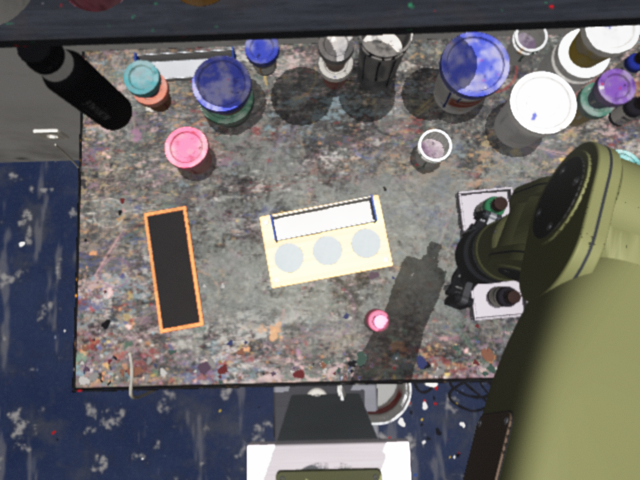

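Top view: the bottles stand in the tray, green at (495,205) and medium at (507,296), with small hidden by the arm. The board holds only the coater at (325,220), and the tubs are unmoved. On to the coater.

>>> {"fn": "step_arm", "kwargs": {"commands": [{"offset": [1, 0.18, 0], "delta_rot": [0, 0, 0], "claw": 1}, {"offset": [1, 0.18, 0], "delta_rot": [0, 0, 0], "claw": 1}, {"offset": [1, 0.18, 0], "delta_rot": [0, 0, 0], "claw": 1}, {"offset": [1, 0.18, 0], "delta_rot": [0, 0, 0], "claw": 1}, {"offset": [1, 0.18, 0], "delta_rot": [0, 0, 0], "claw": 1}, {"offset": [1, 0.18, 0], "delta_rot": [0, 0, 0], "claw": 1}, {"offset": [1, 0.18, 0], "delta_rot": [0, 0, 0], "claw": 1}, {"offset": [1, 0.18, 0], "delta_rot": [0, 0, 0], "claw": 1}]}}

```text
time: 27.75
ee_pos: [0.5373, -0.132, 0.2102]
tcp_rot: [0.0, 0.832, 0.555, -0.0]
force: [0.2, -0.0, 0.1]
opening: 0.0854
finger_force: 0.0
```

>>> {"fn": "step_arm", "kwargs": {"commands": [{"offset": [1, 0, 0], "delta_rot": [0, 0, 0], "claw": 1}, {"offset": [1, 0, 0], "delta_rot": [0, 0, 0], "claw": 1}, {"offset": [1, 0, 0], "delta_rot": [0, 0, 0], "claw": 1}, {"offset": [1, 0, 0], "delta_rot": [0, 0, 0], "claw": 1}, {"offset": [1, 0, 0], "delta_rot": [0, 0, -0.174], "claw": 1}, {"offset": [1, 0, 0], "delta_rot": [0, 0, -0.174], "claw": 1}, {"offset": [1, 0, 0], "delta_rot": [0, 0, -0.174], "claw": 1}, {"offset": [1, 0, 0], "delta_rot": [0, 0, -0.174], "claw": 1}]}}

```text
time: 28.55
ee_pos: [0.5752, -0.0406, 0.2101]
tcp_rot: [-0.0, 0.65, 0.76, -0.001]
force: [0.3, -0.7, -0.0]
opening: 0.0855
finger_force: 0.0
```

Run:
```python
from h import *
p=eyes.camera_params('wrist'); im=eyes.get_image('wrist'); cv2.imwrite('pics/w7.png',im[:,:,::-1]); np.savez('w7.npz',**p)
go(590.3,-1.5,.2,99.1)
a=np.radians(9.1)
for l in((26.5,104,50),(-26.5,104,50),(26.5,-104,50),(-26.5,-104,50)):
    print(l,proj([[*(at([590.3,-1.5],a,l[0],l[1])/1000),.05]],p).round())
```

```text
pos [575.2 -40.5 210.1] yaw 99.1 off 0.362 0.21 2.099 -0.0003 t 28.6 j [-0.07  0.36 -0.05  1.16 -0.    1.34] op 0.0853
(26.5, 104, 50) [[390.  30.]]
(-26.5, 104, 50) [[318.  30.]]
(26.5, -104, 50) [[380. 289.]]
(-26.5, -104, 50) [[320. 290.]]
```

View pics/w7.png

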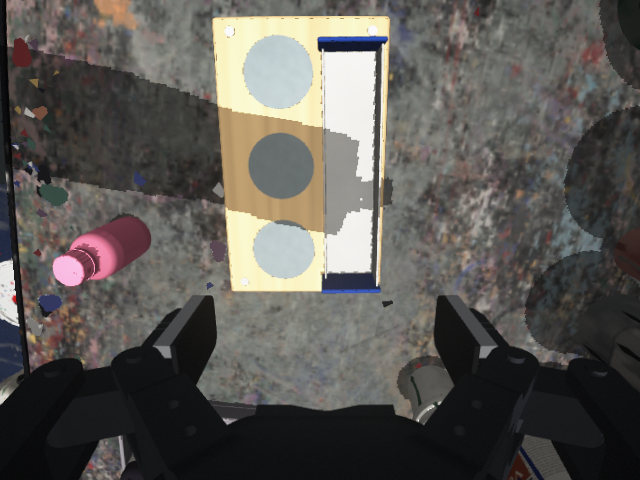

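Coater seen from above: far end plate at (319–387, row 37), near end plate at (321–381, row 291), trough-up. I'll fit its pose from those edges.

Run:
```python
from h import *
p=dict(np.load('w7.npz')); im=cv2.imread('pics/w7.png').astype(int)
m=(im[...,0]>im[...,2]+40)&(im[...,0]>im[...,1]+25); m[:,:300]=0; m[:,400:]=0; m[300:]=0
n,l,st,c=cv2.connectedComponentsWithStats(m.astype('u1'))
for i in range(1,n):
    if st[i,4]>50: print(st[i])
# hull corner fit of mask at z=.05
a=np.radians(9.1)
ys,xs=np.nonzero(m&(np.arange(480)[:,None]<100)); print('far',xs.min(),xs.max(),ys.min(),ys.max())
f=plane([(xs.min()-.0,ys.min()),(xs.max()+1,ys.min())],.05,p)*1000
ys,xs=np.nonzero(m&(np.arange(480)[:,None]>200)); print('near',xs.min(),xs.max(),ys.min(),ys.max())
k=ys>ys.max()-4
g=plane([(xs[k].min(),ys.max()+1),(xs[k].max()+1,ys.max()+1)],.05,p)*1000
print(f.round(1),g.round(1)); e=np.r_[f,g]; c=e.mean(0); d=f.mean(0)-g.mean(0)
print('centre',c,'len',np.hypot(*d),'ang of y axis',np.degrees(np.arctan2(d[1],d[0]))-90, np.hypot(*(f[0]-f[1])),np.hypot(*(g[0]-g[1])))
go(*c,200,np.degrees(np.arctan2(d[1],d[0])))
```

```text
[318  36  70   6 349]
[322 288  59   5 238]
far 318 387 36 41
near 322 380 288 292
[[548.3  92.8]
 [599.6 101. ]] [[ 583.1 -111.3]
 [ 634.8 -103.2]]
centre [591.45032059  -5.18341202] len 207.16207222557725 ang of y axis 9.727318516140869 51.89231888319685 52.34007658693924
pos [575.2 -40.5 210.1] yaw 99.1 off 0.324 0.216 0.101 -0.0038 t 28.6 j [-0.07  0.36 -0.05  1.16 -0.    1.34] op 0.0853
```

>>> {"fn": "step_arm", "kwargs": {"commands": [{"offset": [0.324, 0.216, 0.3], "delta_rot": [0, 0, -0.0025], "claw": 1}, {"offset": [0.324, 0.216, 0.6], "delta_rot": [0, 0, -0.0025], "claw": 1}, {"offset": [0.324, 0.216, 1], "delta_rot": [0, 0, -0.0025], "claw": 1}, {"offset": [0.324, 0.216, 1], "delta_rot": [0, 0, -0.0025], "claw": 1}, {"offset": [0.324, 0.216, 1], "delta_rot": [0, 0, -0.0025], "claw": 1}, {"offset": [0.324, 0.216, 1], "delta_rot": [0, 0, -0.0025], "claw": 1}, {"offset": [0.324, 0.216, 1], "delta_rot": [0, 0, -0.0025], "claw": 1}, {"offset": [0.324, 0.216, 1], "delta_rot": [0, 0, -0.0025], "claw": 1}]}}

```text
time: 29.4
ee_pos: [0.5935, -0.0038, 0.1118]
tcp_rot: [0.001, 0.648, 0.762, 0.001]
force: [0.6, -0.3, -0.3]
opening: 0.0855
finger_force: 0.0
```

>>> {"fn": "step_arm", "kwargs": {"commands": [{"offset": [0, 0, 0.3], "delta_rot": [0, 0, 0], "claw": 1}, {"offset": [0, 0, 0.6], "delta_rot": [0, 0, 0], "claw": 1}, {"offset": [0, 0, 0.8], "delta_rot": [0, 0, 0], "claw": 1}, {"offset": [0, 0, 0.9], "delta_rot": [0, 0, 0], "claw": 1}, {"offset": [0, 0, 0.96], "delta_rot": [0, 0, 0], "claw": 1}, {"offset": [0, 0, 0.96], "delta_rot": [0, 0, 0], "claw": 1}, {"offset": [0, 0, 0.96], "delta_rot": [0, 0, 0], "claw": 1}, {"offset": [0, 0, 0.96], "delta_rot": [0, 0, 0], "claw": 1}]}}

```text
time: 30.2
ee_pos: [0.5933, -0.0036, 0.0152]
tcp_rot: [0.001, 0.648, 0.762, 0.0]
force: [0.5, -0.0, 0.9]
opening: 0.0855
finger_force: 0.0
```

Run:
```python
from h import *
im=eyes.get_image('wrist'); cv2.imwrite('pics/w8.png',im[:,:,::-1])
go(591.5,-5.2,11,99.5); print(r.sense()['force'])
```

```text
pos [593.1  -3.6  15. ] yaw 99.3 off -0.013 -0.019 0.04 -0.0013 t 30.25 j [-0.01  0.54 -0.31  0.72 -0.    1.4 ] op 0.0853
[ 0.00219175 -0.19563998  0.61486893]
```

View pics/w8.png

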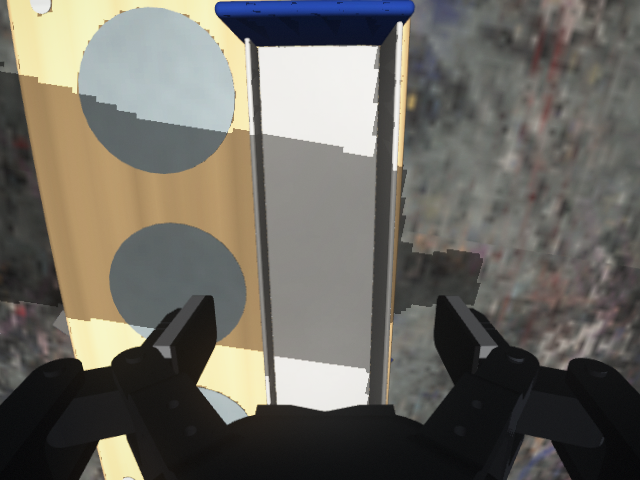

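The fingers (inner tips u≈213 and 438) straddle the trough walls (265 and 390), well centred. Lower a bit and close.

>>> {"fn": "step_arm", "kwargs": {"commands": [{"offset": [-0.013, -0.015, 0.03], "delta_rot": [0, 0, 0], "claw": 1}, {"offset": [-0.013, -0.015, 0.05], "delta_rot": [0, 0, 0], "claw": 0.6}, {"offset": [-0.013, -0.015, 0.05], "delta_rot": [0, 0, 0], "claw": 0.4}, {"offset": [-0.013, -0.015, 0.05], "delta_rot": [0, 0, 0], "claw": 0}, {"offset": [-0.013, -0.015, 0.05], "delta_rot": [0, 0, 0], "claw": 0}, {"offset": [-0.013, -0.015, 0.05], "delta_rot": [0, 0, 0], "claw": 0}, {"offset": [-0.013, -0.015, 0.05], "delta_rot": [0, 0, 0], "claw": 0}, {"offset": [-0.013, -0.015, 0.05], "delta_rot": [0, 0, 0], "claw": 0}], "grip_force": 40}}

```text
time: 31.05
ee_pos: [0.5913, -0.0052, 0.0092]
tcp_rot: [0.0, 0.648, 0.762, -0.0]
force: [0.8, -0.3, 1.7]
opening: 0.0476
finger_force: 41.9
```

Run:
```python
from h import *
im=eyes.get_image('wrist'); cv2.imwrite('pics/w9.png',im[:,:,::-1])
s=r.sense(); print(s['force'],s['moment'],s['finger_force']); go(591.5,-5.2,11,99.5)
```

```text
[ 0.88465358 -0.20776318  1.44903862] [ 0.05580499 -0.13123523 -0.05881461] 41.908941864967346
pos [591.3  -5.1   9.2] yaw 99.3 off -0.001 0.002 -0.018 -0.0013 t 31.1 j [-0.01  0.54 -0.32  0.71 -0.    1.4 ] op 0.0474
```

View pics/w9.png

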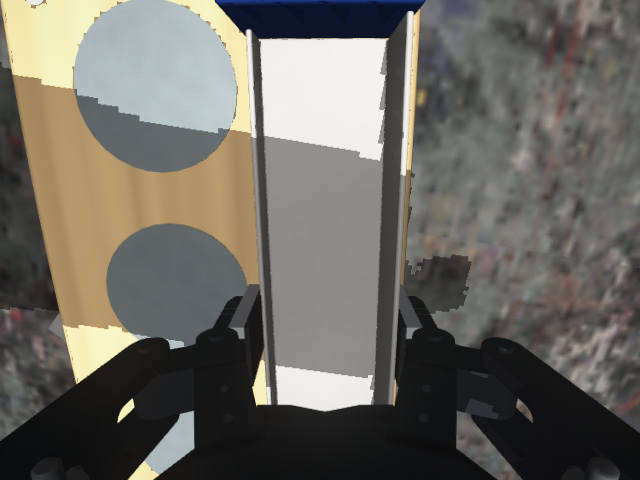

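The pads are closed on both walls at mid-length, with the trough level. Lift and carry.

>>> {"fn": "step_arm", "kwargs": {"commands": [{"offset": [0, 0, -0.1], "delta_rot": [0, 0, 0], "claw": 0}, {"offset": [0, 0, -0.3], "delta_rot": [0, 0, 0], "claw": 0}, {"offset": [0, 0, -0.6], "delta_rot": [0, 0, 0], "claw": 0}, {"offset": [0, 0, -0.9], "delta_rot": [0, 0, 0], "claw": 0}, {"offset": [0, 0, -1], "delta_rot": [0, 0, 0], "claw": 0}, {"offset": [0.1, 0, -1], "delta_rot": [0, 0, 0], "claw": 0}, {"offset": [0.3, 0, -1], "delta_rot": [0, 0, 0], "claw": 0}, {"offset": [0.6, 0, -1], "delta_rot": [0, 0, 0], "claw": 0}]}}

```text
time: 31.9
ee_pos: [0.5798, 0.0541, 0.1071]
tcp_rot: [-0.001, 0.649, 0.761, -0.002]
force: [0.0, 0.4, -2.0]
opening: 0.0475
finger_force: 41.5
```

>>> {"fn": "step_arm", "kwargs": {"commands": [{"offset": [0.2, -0.05, 0], "delta_rot": [0, 0, -0.02], "claw": 0}, {"offset": [0.4, -0.1, 0], "delta_rot": [0, 0, -0.06], "claw": 0}, {"offset": [0.6, -0.15, 0], "delta_rot": [0, 0, -0.1], "claw": 0}, {"offset": [0.8, -0.2, 0], "delta_rot": [0, 0, -0.14], "claw": 0}, {"offset": [1, -0.2, 0], "delta_rot": [0, 0, -0.18], "claw": 0}, {"offset": [1, -0.2, 0], "delta_rot": [0, 0, -0.22], "claw": 0}, {"offset": [1, -0.2, 0], "delta_rot": [0, 0, -0.25], "claw": 0}, {"offset": [1, -0.2, 0], "delta_rot": [0, 0, -0.25], "claw": 0}]}}

```text
time: 32.7
ee_pos: [0.5435, 0.1501, 0.1069]
tcp_rot: [-0.002, 0.306, 0.952, -0.001]
force: [-0.8, 0.6, -2.1]
opening: 0.0473
finger_force: 41.5
```

Run:
```python
from h import *
s=r.sense(); print(s['force'],s['finger_force'],s['tcp_rot']); go(500.5,306.4,109,188.6)
```

```text
[-0.7723454   0.57176686 -2.07309145] 41.49758756160736 [-0.00195494  0.30647356  0.95187625 -0.0013225 ]
pos [543.5 150.1 106.9] yaw 144.3 off 1.262 1.019 -0.021 -0.2461 t 32.7 j [ 0.27  0.41 -0.26  0.91 -0.    0.89] op 0.0473
```

>>> {"fn": "step_arm", "kwargs": {"commands": [{"offset": [0.2, 0.16, 0], "delta_rot": [0, 0, -0.03], "claw": 0}, {"offset": [0.4, 0.32, 0], "delta_rot": [0, 0, -0.06], "claw": 0}, {"offset": [0.6, 0.48, 0], "delta_rot": [0, 0, -0.1], "claw": 0}, {"offset": [0.8, 0.64, 0], "delta_rot": [0, 0, -0.14], "claw": 0}, {"offset": [0.9, 0.73, 0], "delta_rot": [0, 0, -0.18], "claw": 0}, {"offset": [0.9, 0.73, 0], "delta_rot": [0, 0, -0.22], "claw": 0}, {"offset": [0.9, 0.73, 0], "delta_rot": [0, 0, -0.2461], "claw": 0}, {"offset": [0.9, 0.73, 0], "delta_rot": [0, 0, -0.2461], "claw": 0}]}}

```text
time: 33.5
ee_pos: [0.5139, 0.2613, 0.1075]
tcp_rot: [-0.002, -0.074, 0.997, -0.001]
force: [0.1, 1.2, -2.9]
opening: 0.0474
finger_force: 41.6
```

Run:
```python
from h import *
p=eyes.camera_params('wrist'); im=eyes.get_image('wrist'); cv2.imwrite('pics/w10.png',im[:,:,::-1]); np.savez('w10.npz',**p)
H=cv2.cvtColor(im,cv2.COLOR_RGB2HSV).astype(int); h,s,v=H[...,0],H[...,1],H[...,2]
m=((h>4)&(h<18)&(s>120)&(v>100)).astype('u1')
n,l,st,c=cv2.connectedComponentsWithStats(m)
for i in range(1,n):
    if st[i,4]>300:
        w=plane(np.argwhere(l==i)[:,::-1],.006,p)*1000; print(st[i],cv2.minAreaRect(w.astype('f4')))
t=eyes.get_image('scene'); cv2.imwrite('pics/s2.png',t[:,:,::-1])
go(500.5,306.4,109,188.6)
```

```text
[ 413   27   62  304 3449] ((474.8388366699219, 328.7055969238281), (202.84091186523438, 37.05255126953125), 9.364248275756836)
pos [514.4 261.2 108. ] yaw 188.4 off 0.071 0.468 -0.01 -0.0012 t 33.6 j [ 0.47  0.43 -0.22  0.92 -0.    0.32] op 0.0472
```

View pics/w10.png

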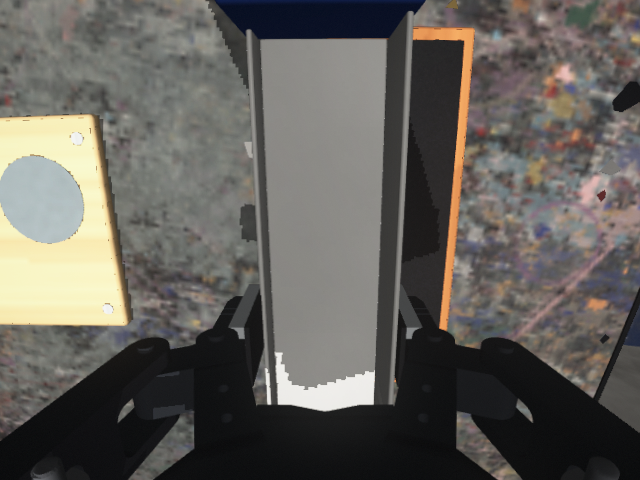

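The coater is held level, pad visible to the right. Its near outer corner is at (474,28), with the right edge running down to (446,325). Compute the pad pose from these.

Run:
```python
from h import *
p=dict(np.load('w10.npz')); im=cv2.imread('pics/w10.png')
H=cv2.cvtColor(im,cv2.COLOR_BGR2HSV).astype(int); h,s,v=H[...,0],H[...,1],H[...,2]
m=(h>4)&(h<18)&(s>120)&(v>100)
rows=np.arange(60,290); u=np.array([np.nonzero(m[q,413:480])[0].max()+414 for q in rows])
w=plane(np.c_[u,rows+.5],.006,p)*1000
vx,vy,x0,y0=cv2.fitLine(w.astype('f4'),cv2.DIST_HUBER,0,.01,.01).ravel()
a=np.arctan2(vy,vx); a=a if abs(a)<1.5 else a-np.pi*np.sign(a); print('yaw',np.degrees(a))
cols=np.arange(418,465); vv=np.array([np.nonzero(m[:60,q])[0].min() for q in cols]); e=plane(np.c_[cols+.5,vv],.006,p)*1000
ax=np.array([np.cos(a),np.sin(a)]); ay=np.array([-np.sin(a),np.cos(a)])
cx=np.median(e@ax)+125; cy=np.median(w@ay)-45
c=cx*ax+cy*ay; print('centre',c)
# board spot check
for nm,X in (('large',(541.7,-90.4)),('med',(516.4,67.8))): print(nm,proj([[X[0]/1000,X[1]/1000,.01]],p))
go(*c,109,180+np.degrees(a))
```

```text
yaw 8.509146
centre [502.29853072 304.9527397 ]
large [[-158.38361182  205.0024641 ]]
med [[ 40.69413411 200.27793955]]
pos [514.4 261.2 108. ] yaw 188.4 off 0.056 0.451 -0.01 -0.0007 t 33.6 j [ 0.47  0.43 -0.22  0.92 -0.    0.32] op 0.0472
```

>>> {"fn": "step_arm", "kwargs": {"commands": [{"offset": [0.03, 0.23, 0], "delta_rot": [0, 0, -0.001], "claw": 0}, {"offset": [0.064, 0.46, 0], "delta_rot": [0, 0, -0.001], "claw": 0}, {"offset": [0.064, 0.46, 0.15], "delta_rot": [0, 0, -0.001], "claw": 0}, {"offset": [0.064, 0.46, 0.4], "delta_rot": [0, 0, -0.001], "claw": 0}, {"offset": [0.064, 0.46, 0.65], "delta_rot": [0, 0, -0.001], "claw": 0}, {"offset": [0.064, 0.46, 0.8], "delta_rot": [0, 0, -0.001], "claw": 0}, {"offset": [0.064, 0.46, 0.85], "delta_rot": [0, 0, -0.001], "claw": 0}, {"offset": [0.064, 0.46, 0.85], "delta_rot": [0, 0, -0.001], "claw": 0}]}}

```text
time: 34.4
ee_pos: [0.5012, 0.3053, 0.023]
tcp_rot: [-0.001, -0.075, 0.997, -0.001]
force: [0.4, 0.4, -1.0]
opening: 0.0473
finger_force: 41.7
```

Run:
```python
from h import *
s=r.sense(); print(s['force'],s['tcp_rot']); go(501.3,305.8,7.6,188.55)
```

```text
[ 0.422393    0.3758273  -0.98588297] [-1.24797291e-03 -7.54278695e-02  9.97150222e-01 -7.16356572e-04]
pos [501.2 305.3  23. ] yaw 188.7 off -0.001 0.004 0.154 0.0006 t 34.4 j [ 0.55  0.52 -0.31  0.74 -0.    0.4 ] op 0.0473
```

>>> {"fn": "step_arm", "kwargs": {"commands": [{"offset": [0, 0.004, 0.08], "delta_rot": [0, 0, 0], "claw": 0}, {"offset": [0, 0.004, 0.13], "delta_rot": [0, 0, 0], "claw": 0}, {"offset": [0, 0.004, 0.155], "delta_rot": [0, 0, 0], "claw": 0}, {"offset": [0, 0.004, 0.155], "delta_rot": [0, 0, 0], "claw": 0}, {"offset": [0, 0.004, 0.155], "delta_rot": [0, 0, 0], "claw": 0.3}, {"offset": [0, 0.004, 0.155], "delta_rot": [0, 0, 0], "claw": 0.7}, {"offset": [0, 0.004, 0.155], "delta_rot": [0, 0, 0], "claw": 1}, {"offset": [0, 0.004, 0.155], "delta_rot": [0, 0, 0], "claw": 1}]}}

```text
time: 35.2
ee_pos: [0.5021, 0.3064, 0.0087]
tcp_rot: [-0.0, -0.076, 0.997, -0.0]
force: [0.5, 0.3, 0.3]
opening: 0.0854
finger_force: 0.0
```

>>> {"fn": "step_arm", "kwargs": {"commands": [{"offset": [0, 0, -0.1], "delta_rot": [0, 0, 0], "claw": 1}, {"offset": [0, 0, -0.4], "delta_rot": [0, 0, 0], "claw": 1}, {"offset": [0, 0, -0.8], "delta_rot": [0, 0, 0], "claw": 1}, {"offset": [0, 0, -1], "delta_rot": [0, 0, 0], "claw": 1}, {"offset": [0, 0, -1], "delta_rot": [0, 0, 0], "claw": 1}, {"offset": [0, -0.3, -1], "delta_rot": [0, 0, 0], "claw": 1}, {"offset": [0, -0.8, -1], "delta_rot": [0, 0, 0], "claw": 1}, {"offset": [0, -1, -1], "delta_rot": [0, 0, 0], "claw": 1}]}}

```text
time: 36.0
ee_pos: [0.5162, 0.2043, 0.1077]
tcp_rot: [-0.001, -0.075, 0.997, -0.001]
force: [0.3, 0.4, -0.6]
opening: 0.0856
finger_force: 0.0
```

>>> {"fn": "step_arm", "kwargs": {"commands": [{"offset": [0, -0.5, -0.5], "delta_rot": [0, 0, 0.04], "claw": 0.4}, {"offset": [0, -1, -1], "delta_rot": [0, 0, 0.08], "claw": 0.4}, {"offset": [0, -1, -1], "delta_rot": [0, 0, 0.12], "claw": 0.4}, {"offset": [0, -1, -1], "delta_rot": [0, 0, 0.16], "claw": 0.4}, {"offset": [0, -1, -1], "delta_rot": [0, 0, 0.2], "claw": 0.4}, {"offset": [0, -1, -1], "delta_rot": [0, 0, 0.24], "claw": 0.4}, {"offset": [0, -1, -1], "delta_rot": [0, 0, 0.28], "claw": 0.4}, {"offset": [0, -1, -1], "delta_rot": [0, 0, 0.32], "claw": 0.4}]}}

```text
time: 36.8
ee_pos: [0.5317, 0.1085, 0.2077]
tcp_rot: [-0.001, 0.416, 0.909, -0.001]
force: [0.5, -0.2, 0.6]
opening: 0.0593
finger_force: 0.0
```

Run:
```python
from h import *
go(429,-346,200,60)
t=eyes.get_image('top')[:,:,::-1]; u=eyes.get_image('scene')[:,:,::-1]
cv2.imwrite('pics/c1.png',np.hstack([cv2.resize(t[190:340,120:220],(400,600)),cv2.resize(u[270:410,150:340],(400,295)) if 0 else cv2.resize(u[280:410,150:330],(400,600))]))
cv2.imwrite('pics/t5.png',t); cv2.imwrite('pics/s5.png',u)
```

```text
pos [531.7 108.5 207.7] yaw 130.8 off -2.768 -3.748 0.077 0.3935 t 36.8 j [ 0.2   0.3  -0.14  1.13 -0.    1.06] op 0.0593
```

View pics/c1.png

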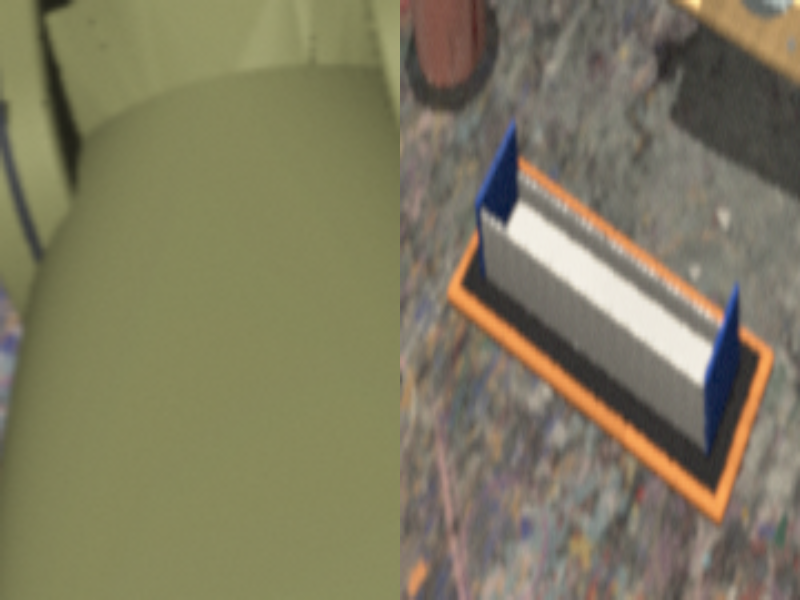

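Right half: the coater lies trough-up on the black rubber, parallel to the orange frame, with similar margins at both ends. (The left half is blocked by the arm.) Back to the tray for the medium bottle.

>>> {"fn": "step_arm", "kwargs": {"commands": [{"offset": [-0.37, -0.5, 0], "delta_rot": [0, 0, 0.04], "claw": 0.4}, {"offset": [-0.74, -1, 0], "delta_rot": [0, 0, 0.08], "claw": 0.4}, {"offset": [-0.74, -1, 0], "delta_rot": [0, 0, 0.12], "claw": 0.4}, {"offset": [-0.74, -1, 0], "delta_rot": [0, 0, 0.16], "claw": 0.4}, {"offset": [-0.74, -1, 0], "delta_rot": [0, 0, 0.2], "claw": 0.4}, {"offset": [-0.74, -1, 0], "delta_rot": [0, 0, 0.25], "claw": 0.4}, {"offset": [-0.74, -1, 0], "delta_rot": [0, 0, 0.301], "claw": 0.4}, {"offset": [-0.74, -1, 0], "delta_rot": [0, 0, 0.301], "claw": 0.4}]}}

```text
time: 37.7
ee_pos: [0.5053, -0.0128, 0.2081]
tcp_rot: [-0.0, 0.782, 0.623, -0.001]
force: [0.1, 0.3, 0.5]
opening: 0.0598
finger_force: 0.0
```

>>> {"fn": "step_arm", "kwargs": {"commands": [{"offset": [-0.5, 0, 0], "delta_rot": [0, 0, 0.04], "claw": 0.4}, {"offset": [-1, 0, 0], "delta_rot": [0, 0, 0.08], "claw": 0.4}, {"offset": [-1, 0, 0], "delta_rot": [0, 0, 0.12], "claw": 0.4}, {"offset": [-1, 0, 0], "delta_rot": [0, 0, 0.16], "claw": 0.4}, {"offset": [-1, 0, 0], "delta_rot": [0, 0, 0.2], "claw": 0.4}, {"offset": [-1, 0, 0], "delta_rot": [0, 0, 0.25], "claw": 0.4}, {"offset": [-1, 0, 0], "delta_rot": [0, 0, 0.301], "claw": 0.4}, {"offset": [-1, 0, 0], "delta_rot": [0, 0, 0.301], "claw": 0.4}]}}

```text
time: 38.5
ee_pos: [0.4829, -0.1102, 0.2084]
tcp_rot: [0.0, 0.98, 0.199, -0.001]
force: [-0.4, -0.1, -0.4]
opening: 0.0597
finger_force: 0.0
```

>>> {"fn": "step_arm", "kwargs": {"commands": [{"offset": [-0.4, 0.5, 0], "delta_rot": [0, 0, 0], "claw": 0.4}, {"offset": [-0.7, 1, 0], "delta_rot": [0, 0, 0], "claw": 0.4}, {"offset": [-0.7, 1, 0], "delta_rot": [0, 0, 0], "claw": 0.4}, {"offset": [-0.7, 1, 0], "delta_rot": [0, 0, 0], "claw": 0.4}, {"offset": [-0.7, 1, 0], "delta_rot": [0, 0, 0], "claw": 0.4}, {"offset": [-0.7, 1, 0], "delta_rot": [0, 0, 0], "claw": 0.4}, {"offset": [-0.7, 1, 0], "delta_rot": [0, 0, 0], "claw": 0.4}, {"offset": [-0.7, 1, 0], "delta_rot": [0, 0, 0], "claw": 0.4}]}}

```text
time: 39.3
ee_pos: [0.4575, -0.2286, 0.2087]
tcp_rot: [0.0, 0.98, 0.199, -0.0]
force: [-0.1, -0.2, -0.0]
opening: 0.0598
finger_force: 0.0
```

Run:
```python
from h import *
go(428.8,-347,130,22.5); print(r.sense()['tcp_rot'])
t=eyes.get_image('top')[:,:,::-1]; cv2.imwrite('pics/t6.png',t)
p=eyes.camera_params('top'); b=t.astype(int)
m=(b[...,0]>b[...,2]+35)&(b[...,0]>b[...,1]+25); m[:190]=0; m[345:]=0; m[:,:130]=0; m[:,225:]=0
n,l,st,c=cv2.connectedComponentsWithStats(m.astype('u1'))
P=[]
for i in range(1,n):
    if st[i,4]>8:
        w=plane([c[i]],.048,p)[0]*1000; P.append(w); print(st[i],w)
H=cv2.cvtColor(np.ascontiguousarray(t),cv2.COLOR_BGR2HSV).astype(int); h,s,v=H[...,0],H[...,1],H[...,2]
mm=(h>4)&(h<18)&(s>120)&(v>120); mm[:195]=0; mm[340:]=0; mm[:,:135]=0; mm[:,215:]=0
print('pad',cv2.minAreaRect((plane(np.argwhere(mm)[:,::-1],.006,p)*1000).astype('f4')))
cv2.imwrite('pics/c2.png',cv2.resize(t[190:345,130:220],None,fx=3.8,fy=3.8))
```

```text
pos [ 457.5 -228.6  208.7] yaw 22.9 off -0.726 0.979 0.787 0.0023 t 39.3 j [-0.46  0.25 -0.21  1.11 -0.    2.28] op 0.0598
[ 1.55617788e-04  9.80076948e-01  1.98617802e-01 -3.46174248e-04]
[147 214  26   7  85] [600.68598802 321.22109525]
[162 316  27   7  68] [399.11144011 289.52894314]
pad ((500.84588623046875, 306.08477783203125), (249.43577575683594, 90.73604583740234), 8.636983871459961)
```

View pics/c2.png

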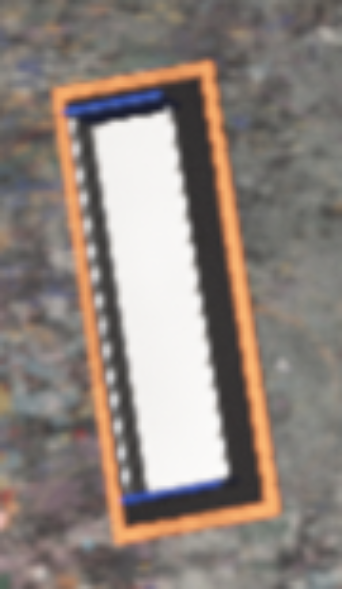

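Top view: the coater sits inside the frame, trough-up, measured centre (499.9,305.4) against the pad's (500.8,306.1), yaw within 0.3°. Now the medium bottle.

>>> {"fn": "step_arm", "kwargs": {"commands": [{"offset": [-0.4, 0.5, 0], "delta_rot": [0, 0, 0], "claw": 0.4}, {"offset": [-0.726, 0.979, 0.2], "delta_rot": [0, 0, 0.0023], "claw": 0.4}, {"offset": [-0.726, 0.979, 0.5], "delta_rot": [0, 0, 0.0023], "claw": 0.4}, {"offset": [-0.726, 0.979, 0.787], "delta_rot": [0, 0, 0.0023], "claw": 0.4}, {"offset": [-0.726, 0.979, 0.787], "delta_rot": [0, 0, 0.0023], "claw": 0.4}, {"offset": [-0.726, 0.979, 0.787], "delta_rot": [0, 0, 0.0023], "claw": 0.4}, {"offset": [-0.726, 0.979, 0.787], "delta_rot": [0, 0, 0.0023], "claw": 0.4}, {"offset": [-0.726, 0.979, 0.787], "delta_rot": [0, 0, 0.0023], "claw": 0.4}]}}

```text
time: 40.15
ee_pos: [0.4296, -0.3482, 0.132]
tcp_rot: [0.002, 0.981, 0.195, 0.001]
force: [0.2, 1.0, 0.4]
opening: 0.0595
finger_force: 0.0
```

Run:
```python
from h import *
p=eyes.camera_params('wrist'); im=eyes.get_image('wrist'); cv2.imwrite('pics/w11.png',im[:,:,::-1])
go(428.8,-347,31,22.5)
print(proj([[.4288,-.347,.098],[.4288,-.347,.005],[.5133,-.3382,.09]],p).round(0).tolist())
```

```text
pos [ 429.4 -348.2  131.8] yaw 22.4 off -0.001 -0.014 1.008 -0.0004 t 40.2 j [-0.68  0.36 -0.26  0.95 -0.    2.07] op 0.0602
[[322.0, 271.0], [322.0, 225.0], [372.0, 103.0]]
```

View pics/w11.png

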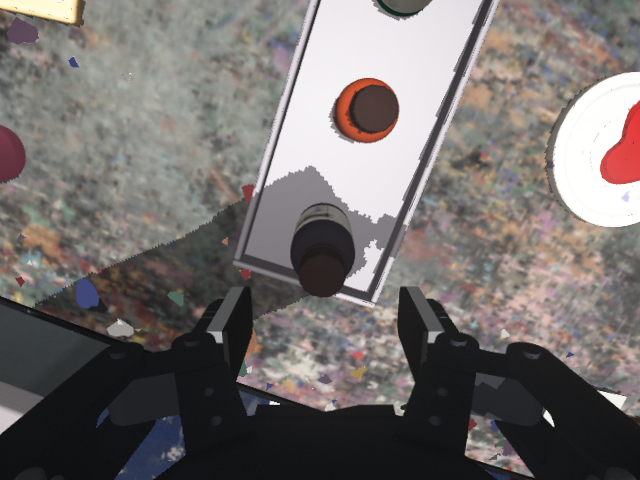

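The medium bottle's cap is at (322,271), exactly as predicted; small is upright at (373,106) and green is behind it. From here I check numerically only, since the picture budget is used up.

>>> {"fn": "step_arm", "kwargs": {"commands": [{"offset": [0, -0.01, 0.3], "delta_rot": [0, 0, 0], "claw": 0.4}, {"offset": [0, -0.01, 0.7], "delta_rot": [0, 0, 0], "claw": 0.4}, {"offset": [0, -0.01, 1], "delta_rot": [0, 0, 0], "claw": 0.4}, {"offset": [0, -0.01, 1], "delta_rot": [0, 0, 0], "claw": 0.4}, {"offset": [0, -0.01, 1], "delta_rot": [0, 0, 0], "claw": 0.4}, {"offset": [0, -0.01, 1], "delta_rot": [0, 0, 0], "claw": -0.4}, {"offset": [0, -0.01, 1], "delta_rot": [0, 0, 0], "claw": -0.4}, {"offset": [0, -0.01, 1], "delta_rot": [0, 0, 0], "claw": -0.4}], "grip_force": 30}}

```text
time: 41.0
ee_pos: [0.4294, -0.3482, 0.0324]
tcp_rot: [0.002, 0.981, 0.194, 0.001]
force: [-1.0, 0.9, 6.8]
opening: 0.038
finger_force: 30.0
```

>>> {"fn": "step_arm", "kwargs": {"commands": [{"offset": [0, 0, 0], "delta_rot": [0, 0, 0], "claw": -0.4}, {"offset": [0, 0, -0.3], "delta_rot": [0, 0, 0], "claw": -0.4}, {"offset": [0, 0, -0.7], "delta_rot": [0, 0, 0], "claw": -0.4}, {"offset": [0, 0, -1], "delta_rot": [0, 0, 0], "claw": -0.4}, {"offset": [0, 0, -1], "delta_rot": [0, 0, 0], "claw": -0.4}, {"offset": [0.2, -0.3, -1], "delta_rot": [0, 0, 0], "claw": -0.4}, {"offset": [0.4, -0.6, -1], "delta_rot": [0, 0, 0], "claw": -0.4}, {"offset": [0.6, -0.9, -1], "delta_rot": [0, 0, 0], "claw": -0.4}]}}

```text
time: 41.8
ee_pos: [0.4488, -0.2399, 0.1298]
tcp_rot: [0.0, 0.981, 0.193, -0.0]
force: [0.7, 0.0, -0.9]
opening: 0.038
finger_force: 30.6
```

>>> {"fn": "step_arm", "kwargs": {"commands": [{"offset": [0.2, -0.3, 0], "delta_rot": [0, 0, 0], "claw": -0.4}, {"offset": [0.4, -0.6, 0], "delta_rot": [0, 0, 0], "claw": -0.4}, {"offset": [0.6, -0.9, 0], "delta_rot": [0, 0, 0], "claw": -0.4}, {"offset": [0.68, -1, 0], "delta_rot": [0, 0, 0], "claw": -0.4}, {"offset": [0.68, -1, 0], "delta_rot": [0, 0, 0], "claw": -0.4}, {"offset": [0.68, -1, 0], "delta_rot": [0, 0, 0], "claw": -0.4}, {"offset": [0.68, -1, 0], "delta_rot": [0, 0, 0], "claw": -0.4}, {"offset": [0.68, -1, 0], "delta_rot": [0, 0, 0], "claw": -0.4}]}}

```text
time: 42.6
ee_pos: [0.4737, -0.1237, 0.1298]
tcp_rot: [0.0, 0.981, 0.193, -0.0]
force: [-0.8, 0.6, -0.2]
opening: 0.0381
finger_force: 30.6
```

>>> {"fn": "step_arm", "kwargs": {"commands": [{"offset": [0.2, -0.3, 0], "delta_rot": [0, 0, 0], "claw": -0.4}, {"offset": [0.4, -0.6, 0], "delta_rot": [0, 0, 0], "claw": -0.4}, {"offset": [0.6, -0.9, 0], "delta_rot": [0, 0, 0], "claw": -0.4}, {"offset": [0.68, -1, 0], "delta_rot": [0, 0, 0], "claw": -0.4}, {"offset": [0.68, -1, 0], "delta_rot": [0, 0, 0], "claw": -0.4}, {"offset": [0.68, -1, 0], "delta_rot": [0, 0, 0], "claw": -0.4}, {"offset": [0.68, -1, 0], "delta_rot": [0, 0, 0], "claw": -0.4}, {"offset": [0.68, -1, 0], "delta_rot": [0, 0, 0], "claw": -0.4}]}}

```text
time: 43.4
ee_pos: [0.4985, -0.0054, 0.1298]
tcp_rot: [0.0, 0.981, 0.193, -0.001]
force: [-0.1, -0.4, -0.5]
opening: 0.0383
finger_force: 30.6
```

```bash
python3 -c "
from h import *
go(516.4,67.8,36,22.5)"
```

```text
pos [498.5  -5.4 129.8] yaw 22.3 off 0.443 -0.61 0.938 -0.0014 t 43.4 j [-0.01  0.28 -0.39  0.9  -0.    2.74] op 0.0383
```

>>> {"fn": "step_arm", "kwargs": {"commands": [{"offset": [0.2, -0.3, 0], "delta_rot": [0, 0, 0], "claw": -0.4}, {"offset": [0.443, -0.61, 0], "delta_rot": [0, 0, 0], "claw": -0.4}, {"offset": [0.443, -0.61, 0.15], "delta_rot": [0, 0, 0], "claw": -0.4}, {"offset": [0.443, -0.61, 0.45], "delta_rot": [0, 0, 0], "claw": -0.4}, {"offset": [0.443, -0.61, 0.75], "delta_rot": [0, 0, 0], "claw": -0.4}, {"offset": [0.443, -0.61, 0.87], "delta_rot": [0, 0, 0], "claw": -0.4}, {"offset": [0.443, -0.61, 0.87], "delta_rot": [0, 0, 0], "claw": -0.4}, {"offset": [0.443, -0.61, 0.87], "delta_rot": [0, 0, 0], "claw": -0.4}]}}

```text
time: 44.2
ee_pos: [0.517, 0.0686, 0.0435]
tcp_rot: [0.0, 0.981, 0.194, 0.0]
force: [-0.1, 0.1, 1.1]
opening: 0.0379
finger_force: 30.7
```

```bash
python3 -c "
from h import *
go(516.4,67.8,36,22.5); print(r.sense()['force'])"
```

```text
pos [517.   68.6  43.5] yaw 22.3 off -0.009 0.005 0.075 -0.001 t 44.2 j [ 0.13  0.41 -0.46  0.71 -0.    2.88] op 0.0379
[-0.08259701  0.07840721  1.05369165]
```

>>> {"fn": "step_arm", "kwargs": {"commands": [{"offset": [-0.006, 0.004, 0.04], "delta_rot": [0, 0, 0], "claw": -0.4}, {"offset": [-0.006, 0.004, 0.075], "delta_rot": [0, 0, 0], "claw": -0.4}, {"offset": [-0.006, 0.004, 0.075], "delta_rot": [0, 0, 0], "claw": -0.4}, {"offset": [-0.006, 0.004, 0.075], "delta_rot": [0, 0, 0], "claw": 0.4}, {"offset": [-0.006, 0.004, 0.075], "delta_rot": [0, 0, 0], "claw": 0.4}, {"offset": [-0.006, 0.004, 0.075], "delta_rot": [0, 0, 0], "claw": 0.4}, {"offset": [-0.006, 0.004, -0.3], "delta_rot": [0, 0, 0], "claw": 0.4}, {"offset": [-0.006, 0.004, -0.7], "delta_rot": [0, 0, 0], "claw": 0.4}]}}

```text
time: 45.0
ee_pos: [0.5143, 0.0682, 0.1121]
tcp_rot: [0.0, 0.981, 0.194, -0.003]
force: [-0.1, 0.4, -0.4]
opening: 0.0598
finger_force: 0.0
```

>>> {"fn": "step_arm", "kwargs": {"commands": [{"offset": [0, 0, -0.2], "delta_rot": [0, 0, 0], "claw": 0.4}, {"offset": [0, 0.1, -0.2], "delta_rot": [0, 0, 0], "claw": 0.4}, {"offset": [-0.4, 1, -0.2], "delta_rot": [0, 0, 0], "claw": 0.4}, {"offset": [-0.4, 1, -0.2], "delta_rot": [0, 0, 0], "claw": 0.4}, {"offset": [-0.4, 1, -0.2], "delta_rot": [0, 0, 0], "claw": 0.4}, {"offset": [-0.4, 1, -0.2], "delta_rot": [0, 0, 0], "claw": 0.4}, {"offset": [-0.4, 1, -0.2], "delta_rot": [0, 0, 0], "claw": 0.4}, {"offset": [-0.4, 1, -0.2], "delta_rot": [0, 0, 0], "claw": 0.4}]}}

```text
time: 45.8
ee_pos: [0.5169, -0.0382, 0.1323]
tcp_rot: [-0.0, 0.981, 0.195, -0.001]
force: [0.3, 0.5, 0.7]
opening: 0.0599
finger_force: 0.0
```

>>> {"fn": "step_arm", "kwargs": {"commands": [{"offset": [-0.4, 1, 0], "delta_rot": [0, 0, 0], "claw": 0.4}, {"offset": [-0.4, 1, 0], "delta_rot": [0, 0, 0], "claw": 0.4}, {"offset": [-0.4, 1, 0], "delta_rot": [0, 0, 0], "claw": 0.4}, {"offset": [-0.4, 1, 0], "delta_rot": [0, 0, 0], "claw": 0.4}, {"offset": [-0.4, 1, 0], "delta_rot": [0, 0, 0], "claw": 0.4}, {"offset": [-0.4, 1, 0], "delta_rot": [0, 0, 0], "claw": 0.4}, {"offset": [-0.4, 1, 0], "delta_rot": [0, 0, 0], "claw": 0.4}, {"offset": [-0.4, 1, 0], "delta_rot": [0, 0, 0], "claw": 0.4}]}}

```text
time: 46.6
ee_pos: [0.5183, -0.1459, 0.1329]
tcp_rot: [0.0, 0.981, 0.195, -0.0]
force: [-0.2, 0.4, 0.1]
opening: 0.0599
finger_force: 0.0
```

>>> {"fn": "step_arm", "kwargs": {"commands": [{"offset": [-0.4, 1, 0], "delta_rot": [0, 0, 0], "claw": 0.4}, {"offset": [-0.4, 1, 0], "delta_rot": [0, 0, 0], "claw": 0.4}, {"offset": [-0.4, 1, 0], "delta_rot": [0, 0, 0], "claw": 0.4}, {"offset": [-0.4, 1, 0], "delta_rot": [0, 0, 0], "claw": 0.4}, {"offset": [-0.4, 1, 0], "delta_rot": [0, 0, 0], "claw": 0.4}, {"offset": [-0.4, 1, 0], "delta_rot": [0, 0, 0], "claw": 0.4}, {"offset": [-0.4, 1, 0], "delta_rot": [0, 0, 0], "claw": 0.4}, {"offset": [-0.4, 1, 0], "delta_rot": [0, 0, 0], "claw": 0.4}]}}

```text
time: 47.4
ee_pos: [0.5193, -0.2536, 0.1331]
tcp_rot: [0.0, 0.981, 0.195, -0.0]
force: [1.2, -0.4, 0.5]
opening: 0.0598
finger_force: 0.0
```

```bash
python3 -c "
from h import *
go(513.2,-338.3,23,22.5); print(r.sense()['tcp_rot'])"
```

```text
pos [ 519.3 -253.6  133.1] yaw 22.4 off -0.38 0.759 1.101 -0.0003 t 47.4 j [-0.45  0.41 -0.19  0.98 -0.    2.3 ] op 0.0598
[ 1.39596391e-04  9.80871495e-01  1.94655987e-01 -3.71181373e-04]
```

>>> {"fn": "step_arm", "kwargs": {"commands": [{"offset": [-0.2, 0.4, 0], "delta_rot": [0, 0, 0], "claw": 0.4}, {"offset": [-0.38, 0.759, 0], "delta_rot": [0, 0, 0], "claw": 0.4}, {"offset": [-0.38, 0.759, 0], "delta_rot": [0, 0, 0], "claw": 0.4}, {"offset": [-0.38, 0.759, 0.3], "delta_rot": [0, 0, 0], "claw": 0.4}, {"offset": [-0.38, 0.759, 0.6], "delta_rot": [0, 0, 0], "claw": 0.4}, {"offset": [-0.38, 0.759, 0.6], "delta_rot": [0, 0, 0], "claw": 0.4}, {"offset": [-0.38, 0.759, 0.6], "delta_rot": [0, 0, 0], "claw": 0.4}, {"offset": [-0.38, 0.759, 0.6], "delta_rot": [0, 0, 0], "claw": 0.4}]}}

```text
time: 48.2
ee_pos: [0.5141, -0.3395, 0.0747]
tcp_rot: [0.001, 0.981, 0.194, 0.001]
force: [0.3, -0.3, 0.6]
opening: 0.06
finger_force: 0.0
```

>>> {"fn": "step_arm", "kwargs": {"commands": [{"offset": [0, 0, 0.3], "delta_rot": [0, 0, 0], "claw": 0.4}, {"offset": [0, 0, 0.495], "delta_rot": [0, 0, 0], "claw": 0.4}, {"offset": [0, 0, 0.495], "delta_rot": [0, 0, 0], "claw": 0.4}, {"offset": [0, 0, 0.495], "delta_rot": [0, 0, 0], "claw": -0.5}, {"offset": [0, 0, 0.495], "delta_rot": [0, 0, 0], "claw": -0.5}, {"offset": [0, 0, 0.495], "delta_rot": [0, 0, 0], "claw": -0.5}, {"offset": [0, 0, 0.495], "delta_rot": [0, 0, 0], "claw": -0.5}, {"offset": [0, 0, 0.495], "delta_rot": [0, 0, 0], "claw": -0.5}]}}

```text
time: 49.0
ee_pos: [0.5143, -0.3401, 0.0256]
tcp_rot: [0.001, 0.981, 0.194, 0.001]
force: [-1.3, -0.2, 6.8]
opening: 0.0335
finger_force: 30.4
```

>>> {"fn": "step_arm", "kwargs": {"commands": [{"offset": [0, 0, -0.1], "delta_rot": [0, 0, 0], "claw": -0.5}, {"offset": [0, 0, -0.4], "delta_rot": [0, 0, 0], "claw": -0.5}, {"offset": [0, 0, -0.8], "delta_rot": [0, 0, 0], "claw": -0.5}, {"offset": [0, 0, -1], "delta_rot": [0, 0, 0], "claw": -0.5}, {"offset": [0, 0, -1], "delta_rot": [0, 0, 0], "claw": -0.5}, {"offset": [0.1, -0.3, -1], "delta_rot": [0, 0, 0], "claw": -0.5}, {"offset": [0.25, -0.6, -1], "delta_rot": [0, 0, 0], "claw": -0.5}, {"offset": [0.4, -0.9, -1], "delta_rot": [0, 0, 0], "claw": -0.5}]}}

```text
time: 49.8
ee_pos: [0.5147, -0.2398, 0.1225]
tcp_rot: [-0.0, 0.981, 0.193, -0.001]
force: [0.7, -0.0, -0.5]
opening: 0.0339
finger_force: 30.1
```

>>> {"fn": "step_arm", "kwargs": {"commands": [{"offset": [0.1, -0.3, 0], "delta_rot": [0, 0, 0], "claw": -0.5}, {"offset": [0.25, -0.6, 0], "delta_rot": [0, 0, 0], "claw": -0.5}, {"offset": [0.46, -0.98, 0], "delta_rot": [0, 0, 0], "claw": -0.5}, {"offset": [0.46, -0.98, 0], "delta_rot": [0, 0, 0], "claw": -0.5}, {"offset": [0.46, -0.98, 0], "delta_rot": [0, 0, 0], "claw": -0.5}, {"offset": [0.46, -0.98, 0], "delta_rot": [0, 0, 0], "claw": -0.5}, {"offset": [0.46, -0.98, 0], "delta_rot": [0, 0, 0], "claw": -0.5}, {"offset": [0.46, -0.98, 0], "delta_rot": [0, 0, 0], "claw": -0.5}]}}

```text
time: 50.6
ee_pos: [0.5209, -0.1338, 0.1232]
tcp_rot: [0.0, 0.981, 0.193, -0.0]
force: [-0.2, 0.1, -0.6]
opening: 0.0339
finger_force: 30.2
```

Run:
```python
from h import *
go(529.05,-11.3,28.5,22.5)
p=eyes.camera_params('wrist'); im=eyes.get_image('wrist')
H=cv2.cvtColor(im,cv2.COLOR_RGB2HSV); b=im.astype(int); m=(b[...,2]>b[...,0]+8)&(H[...,2]>110)
n,l,st,c=cv2.connectedComponentsWithStats(m.astype('u1'))
for i in range(1,n):
    if st[i,4]>400: print(st[i],cv2.minEnclosingCircle(cv2.convexHull(plane(np.argwhere(l==i)[:,::-1],.01,p).astype('f4')*1000)))
```

```text
pos [ 520.9 -133.8  123.2] yaw 22.3 off 0.54 -1.103 0.947 -0.0013 t 50.6 j [-0.25  0.35 -0.3   0.92 -0.    2.5 ] op 0.0339
[  13   81   77   90 2258] ((516.5300903320312, 67.67799377441406), 29.693431854248047)
[ 119  108   87   88 5895] ((529.0707397460938, -11.217140197753906), 29.640512466430664)
[ 235  135   86   65 2857] ((541.752197265625, -90.2168197631836), 29.416114807128906)
```

>>> {"fn": "step_arm", "kwargs": {"commands": [{"offset": [0.15, -0.3, 0], "delta_rot": [0, 0, 0], "claw": -0.5}, {"offset": [0.3, -0.6, 0], "delta_rot": [0, 0, 0], "claw": -0.5}, {"offset": [0.45, -0.9, 0], "delta_rot": [0, 0, 0], "claw": -0.5}, {"offset": [0.54, -1, 0], "delta_rot": [0, 0, 0], "claw": -0.5}, {"offset": [0.54, -1, 0], "delta_rot": [0, 0, 0], "claw": -0.5}, {"offset": [0.54, -1, 0], "delta_rot": [0, 0, 0], "claw": -0.5}, {"offset": [0.54, -1, 0], "delta_rot": [0, 0, 0], "claw": -0.5}, {"offset": [0.54, -1, 0], "delta_rot": [0, 0, 0], "claw": -0.5}]}}

```text
time: 51.45
ee_pos: [0.5327, -0.0209, 0.1233]
tcp_rot: [0.0, 0.981, 0.193, -0.0]
force: [-0.2, 0.8, -0.7]
opening: 0.0335
finger_force: 30.3
```

>>> {"fn": "step_arm", "kwargs": {"commands": [{"offset": [0, -0.103, 0], "delta_rot": [0, 0, 0], "claw": -0.5}, {"offset": [0, -0.103, 0], "delta_rot": [0, 0, 0], "claw": -0.5}, {"offset": [0, -0.103, 0.25], "delta_rot": [0, 0, 0], "claw": -0.5}, {"offset": [0, -0.103, 0.55], "delta_rot": [0, 0, 0], "claw": -0.5}, {"offset": [0, -0.103, 0.8], "delta_rot": [0, 0, 0], "claw": -0.5}, {"offset": [0, -0.103, 0.87], "delta_rot": [0, 0, 0], "claw": -0.5}, {"offset": [0, -0.103, 0.87], "delta_rot": [0, 0, 0], "claw": -0.5}, {"offset": [0, -0.103, 0.87], "delta_rot": [0, 0, 0], "claw": -0.5}]}}

```text
time: 52.25
ee_pos: [0.5297, -0.0102, 0.0372]
tcp_rot: [0.0, 0.981, 0.194, 0.0]
force: [0.3, 0.5, -0.4]
opening: 0.0334
finger_force: 30.3
```

```bash
python3 -c "
from h import *
go(529.05,-11.3,29.5,22.5); print(r.sense()['force'])"
```

```text
pos [529.7 -10.2  37.2] yaw 22.4 off -0.011 0.007 0.077 -0.0007 t 52.25 j [-0.02  0.43 -0.44  0.7  -0.    2.73] op 0.0334
[ 0.34266465  0.46356782 -0.4194258 ]
```

>>> {"fn": "step_arm", "kwargs": {"commands": [{"offset": [-0.009, 0.006, 0.04], "delta_rot": [0, 0, 0], "claw": -0.5}, {"offset": [-0.009, 0.006, 0.075], "delta_rot": [0, 0, 0], "claw": -0.5}, {"offset": [-0.009, 0.006, 0.075], "delta_rot": [0, 0, 0], "claw": -0.5}, {"offset": [-0.009, 0.006, 0.075], "delta_rot": [0, 0, 0], "claw": 0.4}, {"offset": [-0.009, 0.006, 0.075], "delta_rot": [0, 0, 0], "claw": 0.4}, {"offset": [-0.009, 0.006, 0.075], "delta_rot": [0, 0, 0], "claw": 0.4}, {"offset": [-0.009, 0.006, -0.3], "delta_rot": [0, 0, 0], "claw": 0.4}, {"offset": [-0.009, 0.006, -0.7], "delta_rot": [0, 0, 0], "claw": 0.4}]}}

```text
time: 53.05
ee_pos: [0.5265, -0.0111, 0.1056]
tcp_rot: [-0.0, 0.981, 0.194, -0.003]
force: [1.4, -0.4, 0.4]
opening: 0.0601
finger_force: 0.0
```

>>> {"fn": "step_arm", "kwargs": {"commands": [{"offset": [0, 0, -0.3], "delta_rot": [0, 0, 0], "claw": 0.4}, {"offset": [0, 0.1, -0.3], "delta_rot": [0, 0, 0], "claw": 0.4}, {"offset": [-0.18, 1, -0.3], "delta_rot": [0, 0, 0], "claw": 0.4}, {"offset": [-0.18, 1, -0.3], "delta_rot": [0, 0, 0], "claw": 0.4}, {"offset": [-0.18, 1, -0.3], "delta_rot": [0, 0, 0], "claw": 0.4}, {"offset": [-0.18, 1, -0.3], "delta_rot": [0, 0, 0], "claw": 0.4}, {"offset": [-0.18, 1, -0.3], "delta_rot": [0, 0, 0], "claw": 0.4}, {"offset": [-0.18, 1, -0.3], "delta_rot": [0, 0, 0], "claw": 0.4}]}}

```text
time: 53.85
ee_pos: [0.5492, -0.1093, 0.1359]
tcp_rot: [-0.0, 0.981, 0.195, -0.001]
force: [0.6, 0.3, -1.1]
opening: 0.0596
finger_force: 0.0
```

>>> {"fn": "step_arm", "kwargs": {"commands": [{"offset": [-0.18, 1, 0], "delta_rot": [0, 0, 0], "claw": 0.4}, {"offset": [-0.18, 1, 0], "delta_rot": [0, 0, 0], "claw": 0.4}, {"offset": [-0.18, 1, 0], "delta_rot": [0, 0, 0], "claw": 0.4}, {"offset": [-0.18, 1, 0], "delta_rot": [0, 0, 0], "claw": 0.4}, {"offset": [-0.18, 1, 0], "delta_rot": [0, 0, 0], "claw": 0.4}, {"offset": [-0.18, 1, 0], "delta_rot": [0, 0, 0], "claw": 0.4}, {"offset": [-0.18, 1, 0], "delta_rot": [0, 0, 0], "claw": 0.4}, {"offset": [-0.18, 1, 0], "delta_rot": [0, 0, 0], "claw": 0.4}]}}

```text
time: 54.65
ee_pos: [0.5711, -0.2088, 0.1365]
tcp_rot: [0.0, 0.981, 0.195, -0.0]
force: [-1.0, 0.1, 0.3]
opening: 0.0596
finger_force: 0.0
```

>>> {"fn": "step_arm", "kwargs": {"commands": [{"offset": [-0.18, 1, 0], "delta_rot": [0, 0, 0], "claw": 0.4}, {"offset": [-0.18, 1, 0], "delta_rot": [0, 0, 0], "claw": 0.4}, {"offset": [-0.18, 1, 0], "delta_rot": [0, 0, 0], "claw": 0.4}, {"offset": [-0.18, 1, 0], "delta_rot": [0, 0, 0], "claw": 0.4}, {"offset": [-0.18, 1, 0], "delta_rot": [0, 0, 0], "claw": 0.4}, {"offset": [-0.18, 1, 0], "delta_rot": [0, 0, 0], "claw": 0.4}, {"offset": [-0.18, 1, 0], "delta_rot": [0, 0, 0], "claw": 0.4}, {"offset": [-0.18, 1, 0], "delta_rot": [0, 0, 0], "claw": 0.4}]}}

```text
time: 55.45
ee_pos: [0.5926, -0.3081, 0.1367]
tcp_rot: [0.0, 0.981, 0.194, -0.0]
force: [-0.4, -0.1, 0.1]
opening: 0.0597
finger_force: 0.0
```

```bash
python3 -c "
from h import *
go(598.5,-334.1,34,22.5); print(r.sense()['tcp_rot'])"
```

```text
pos [ 592.6 -308.1  136.7] yaw 22.4 off -0.044 0.263 1.027 -0.0004 t 55.45 j [-0.48  0.55  0.08  1.09 -0.    2.27] op 0.0597
[ 2.00570463e-04  9.80905917e-01  1.94482461e-01 -3.37263896e-04]
```

>>> {"fn": "step_arm", "kwargs": {"commands": [{"offset": [-0.044, 0.263, 0], "delta_rot": [0, 0, 0], "claw": 0.4}, {"offset": [-0.044, 0.263, 0], "delta_rot": [0, 0, 0], "claw": 0.4}, {"offset": [-0.044, 0.263, 0], "delta_rot": [0, 0, 0], "claw": 0.4}, {"offset": [-0.044, 0.263, 0.3], "delta_rot": [0, 0, 0], "claw": 0.4}, {"offset": [-0.044, 0.263, 0.5], "delta_rot": [0, 0, 0], "claw": 0.4}, {"offset": [-0.044, 0.263, 0.5], "delta_rot": [0, 0, 0], "claw": 0.4}, {"offset": [-0.044, 0.263, 0.5], "delta_rot": [0, 0, 0], "claw": 0.4}, {"offset": [-0.044, 0.263, 0.5], "delta_rot": [0, 0, 0], "claw": 0.4}]}}

```text
time: 56.25
ee_pos: [0.5994, -0.3352, 0.088]
tcp_rot: [0.001, 0.981, 0.194, 0.001]
force: [-0.4, -0.9, 0.0]
opening: 0.0596
finger_force: 0.0
```

>>> {"fn": "step_arm", "kwargs": {"commands": [{"offset": [0, 0, 0.3], "delta_rot": [0, 0, 0], "claw": 0.4}, {"offset": [0, 0, 0.525], "delta_rot": [0, 0, 0], "claw": 0.4}, {"offset": [0, 0, 0.525], "delta_rot": [0, 0, 0], "claw": 0.4}, {"offset": [0, 0, 0.525], "delta_rot": [0, 0, 0], "claw": -0.3}, {"offset": [0, 0, 0.525], "delta_rot": [0, 0, 0], "claw": -0.3}, {"offset": [0, 0, 0.525], "delta_rot": [0, 0, 0], "claw": -0.3}, {"offset": [0, 0, 0.525], "delta_rot": [0, 0, 0], "claw": -0.3}, {"offset": [0, 0, 0.525], "delta_rot": [0, 0, 0], "claw": -0.3}]}}

```text
time: 57.05
ee_pos: [0.5998, -0.3358, 0.0358]
tcp_rot: [0.001, 0.981, 0.194, 0.001]
force: [0.7, 0.4, 5.6]
opening: 0.0397
finger_force: 30.9
```

>>> {"fn": "step_arm", "kwargs": {"commands": [{"offset": [0, 0, -0.1], "delta_rot": [0, 0, 0], "claw": -0.3}, {"offset": [0, 0, -0.4], "delta_rot": [0, 0, 0], "claw": -0.3}, {"offset": [0, 0, -0.8], "delta_rot": [0, 0, 0], "claw": -0.3}, {"offset": [0, 0, -1], "delta_rot": [0, 0, 0], "claw": -0.3}, {"offset": [0, 0, -1], "delta_rot": [0, 0, 0], "claw": -0.3}, {"offset": [0.05, -0.3, -1], "delta_rot": [0, 0, 0], "claw": -0.3}, {"offset": [0.1, -0.6, -1], "delta_rot": [0, 0, 0], "claw": -0.3}, {"offset": [0.15, -0.9, -1], "delta_rot": [0, 0, 0], "claw": -0.3}]}}

```text
time: 57.85
ee_pos: [0.5766, -0.2449, 0.1323]
tcp_rot: [-0.001, 0.981, 0.194, -0.002]
force: [0.2, 0.0, -0.9]
opening: 0.0399
finger_force: 30.4
```

>>> {"fn": "step_arm", "kwargs": {"commands": [{"offset": [0.05, -0.3, 0], "delta_rot": [0, 0, 0], "claw": -0.3}, {"offset": [0.1, -0.6, 0], "delta_rot": [0, 0, 0], "claw": -0.3}, {"offset": [0.15, -0.9, 0], "delta_rot": [0, 0, 0], "claw": -0.3}, {"offset": [0.15, -0.9, 0], "delta_rot": [0, 0, 0], "claw": -0.3}, {"offset": [0.15, -0.9, 0], "delta_rot": [0, 0, 0], "claw": -0.3}, {"offset": [0.15, -0.9, 0], "delta_rot": [0, 0, 0], "claw": -0.3}, {"offset": [0.15, -0.9, 0], "delta_rot": [0, 0, 0], "claw": -0.3}, {"offset": [0.15, -0.9, 0], "delta_rot": [0, 0, 0], "claw": -0.3}]}}

```text
time: 58.65
ee_pos: [0.5579, -0.1581, 0.1336]
tcp_rot: [0.0, 0.981, 0.193, -0.0]
force: [0.5, -0.7, 0.1]
opening: 0.0393
finger_force: 30.5
```

```bash
python3 -c "
from h import *
go(541.7,-90.3,39,22.5)"
```

```text
pos [ 557.9 -158.1  133.6] yaw 22.3 off 0.107 -0.688 0.946 -0.0012 t 58.65 j [-0.28  0.41 -0.18  0.98 -0.    2.48] op 0.0393
```

>>> {"fn": "step_arm", "kwargs": {"commands": [{"offset": [0.05, -0.35, 0], "delta_rot": [0, 0, 0], "claw": -0.3}, {"offset": [0.107, -0.688, 0], "delta_rot": [0, 0, 0], "claw": -0.3}, {"offset": [0.107, -0.688, 0], "delta_rot": [0, 0, 0], "claw": -0.3}, {"offset": [0.107, -0.688, 0.25], "delta_rot": [0, 0, 0], "claw": -0.3}, {"offset": [0.107, -0.688, 0.55], "delta_rot": [0, 0, 0], "claw": -0.3}, {"offset": [0.107, -0.688, 0.8], "delta_rot": [0, 0, 0], "claw": -0.3}, {"offset": [0.107, -0.688, 0.88], "delta_rot": [0, 0, 0], "claw": -0.3}, {"offset": [0.107, -0.688, 0.88], "delta_rot": [0, 0, 0], "claw": -0.3}]}}

```text
time: 59.45
ee_pos: [0.5405, -0.0901, 0.0448]
tcp_rot: [-0.0, 0.981, 0.194, -0.002]
force: [0.3, -0.4, -0.3]
opening: 0.0396
finger_force: 30.6
```

```bash
python3 -c "
from h import *
go(541.9,-90.2,39.5,22.5); print(r.sense()['force'])"
```

```text
pos [540.5 -90.1  44.8] yaw 22.3 off 0.012 0.006 0.053 -0.001 t 59.45 j [-0.16  0.45 -0.38  0.74 -0.    2.59] op 0.0396
[ 0.2951823  -0.38186913 -0.2738563 ]
```

>>> {"fn": "step_arm", "kwargs": {"commands": [{"offset": [0, 0, 0], "delta_rot": [0, 0, 0], "claw": -0.3}, {"offset": [0, 0, 0.03], "delta_rot": [0, 0, 0], "claw": -0.3}, {"offset": [0, 0, 0.055], "delta_rot": [0, 0, 0], "claw": -0.3}, {"offset": [0, 0, 0.055], "delta_rot": [0, 0, 0], "claw": -0.3}, {"offset": [0, 0, 0.055], "delta_rot": [0, 0, 0], "claw": -0.3}, {"offset": [0, 0, 0.055], "delta_rot": [0, 0, 0], "claw": -0.3}, {"offset": [0, 0, 0.055], "delta_rot": [0, 0, 0], "claw": -0.3}, {"offset": [0, 0, 0.055], "delta_rot": [0, 0, 0], "claw": -0.3}]}}

```text
time: 60.25
ee_pos: [0.542, -0.0896, 0.0408]
tcp_rot: [0.0, 0.981, 0.194, 0.0]
force: [0.1, 0.5, 3.5]
opening: 0.0392
finger_force: 30.9
```

```bash
python3 -c "
from h import *
go(541.9,-90.2,39.5,22.5); print(r.sense()['force'])"
```

```text
pos [542.  -89.6  40.8] yaw 22.4 off -0.003 0.005 0.013 -0.0007 t 60.25 j [-0.16  0.45 -0.39  0.73 -0.    2.59] op 0.0392
[0.0888808  0.54330669 3.53851013]
```

>>> {"fn": "step_arm", "kwargs": {"commands": [{"offset": [0, 0, 0], "delta_rot": [0, 0, 0], "claw": 0.4}, {"offset": [0, 0, 0], "delta_rot": [0, 0, 0], "claw": 0.4}, {"offset": [0, 0, 0], "delta_rot": [0, 0, 0], "claw": 0.4}, {"offset": [0, 0, 0], "delta_rot": [0, 0, 0], "claw": 0.4}, {"offset": [0, 0, -0.2], "delta_rot": [0, 0, 0], "claw": 0.4}, {"offset": [0, 0, -0.5], "delta_rot": [0, 0, 0], "claw": 0.4}, {"offset": [0, 0, -0.8], "delta_rot": [0, 0, 0], "claw": 0.4}, {"offset": [0, 0, -1], "delta_rot": [0, 0, 0], "claw": 0.4}]}}

```text
time: 61.05
ee_pos: [0.5422, -0.0896, 0.1423]
tcp_rot: [0.001, 0.981, 0.194, 0.001]
force: [-0.2, -0.1, -0.5]
opening: 0.0595
finger_force: 0.0
```

>>> {"fn": "step_arm", "kwargs": {"commands": [{"offset": [0, 0, -0.5], "delta_rot": [0, 0, 0], "claw": 0.4}, {"offset": [0, 0, -1], "delta_rot": [0, 0, 0], "claw": 0.4}, {"offset": [0, 0.3, -1], "delta_rot": [0, 0, 0], "claw": 0.4}, {"offset": [0, 1, -1], "delta_rot": [0, 0, 0], "claw": 0.4}, {"offset": [0, 1, -1], "delta_rot": [0, 0, 0], "claw": 0.4}, {"offset": [0, 1, -1], "delta_rot": [0, 0, 0], "claw": 0.4}, {"offset": [0, 1, -1], "delta_rot": [0, 0, 0], "claw": 0.4}, {"offset": [0, 1, -1], "delta_rot": [0, 0, 0], "claw": 0.4}]}}

```text
time: 61.85
ee_pos: [0.5789, -0.1809, 0.2402]
tcp_rot: [-0.0, 0.981, 0.194, -0.001]
force: [0.1, -0.8, 0.7]
opening: 0.0598
finger_force: 0.0
```

>>> {"fn": "step_arm", "kwargs": {"commands": [{"offset": [-0.5, 0.5, 0], "delta_rot": [0, 0, 0], "claw": 0.4}, {"offset": [-1, 1, 0], "delta_rot": [0, 0, 0], "claw": 0.4}, {"offset": [-1, 1, 0], "delta_rot": [0, 0, 0], "claw": 0.4}, {"offset": [-1, 1, 0], "delta_rot": [0, 0, 0], "claw": 0.4}, {"offset": [-1, 1, 0], "delta_rot": [0, 0, 0], "claw": 0.4}, {"offset": [-1, 1, 0], "delta_rot": [0, 0, 0], "claw": 0.4}, {"offset": [-1, 1, 0], "delta_rot": [0, 0, 0], "claw": 0.4}, {"offset": [-1, 1, 0], "delta_rot": [0, 0, 0], "claw": 0.4}]}}

```text
time: 62.65
ee_pos: [0.5257, -0.3111, 0.2406]
tcp_rot: [0.0, 0.981, 0.195, -0.0]
force: [0.6, -0.3, 0.4]
opening: 0.0598
finger_force: 0.0
```

Run:
```python
from h import *
go(541.9,-90.2)
t=eyes.get_image('top')[:,:,::-1]; s=eyes.get_image('scene')[:,:,::-1]; cv2.imwrite('pics/t9.png',t); cv2.imwrite('pics/s9.png',s)
p=eyes.camera_params('top')
def caps(f):
    im=cv2.imread(f); d=(im.max(2)<75).astype('u1'); out=[]
    for u0,v0 in((288,257),(327,248),(368,240)):
        w=np.zeros_like(d); w[v0-17:v0+18,u0-17:u0+18]=1
        n,l,st,c=cv2.connectedComponentsWithStats(d*w)
        i=1+st[1:,4].argmax(); out.append((c[i].round(1).tolist(),int(st[i,4])))
    return out
print(caps('pics/top0.png')); print(caps('pics/t9.png'))
a=cv2.imread('pics/top0.png').astype(int); 
for nm,(u,v,h) in dict(pinktub=(187,150,25),white=(434,147,20),pinkbot=(378,321,14)).items():
    print(nm,abs(a[v-h:v+h,u-h:u+h]-t[v-h:v+h,u-h:u+h]).mean())
```

```text
pos [ 525.7 -311.1  240.6] yaw 22.5 off 0.994 -1.979 None None t 62.65 j [-0.53  0.41  0.1   1.27 -0.    2.22] op 0.0598
[([287.8, 257.7], 192), ([325.0, 250.7], 3), ([367.9, 240.5], 39)]
[([287.7, 258.2], 199), ([327.0, 252.0], 1), ([370.0, 238.7], 65)]
pinktub 4.970933333333333
white 5.239375
pinkbot 5.653486394557823
```

Run:
```python
from h import *
K=4
for a,b,pts,h in (('top0','t9',dict(med=(288,257),small=(327,248),large=(368,240),pinktub=(187,150),white=(434,147),pinkbot=(378,321),boardcorner=(385,265)),11),('scene0','s9',dict(med=(315,258),small=(332,238),large=(347,217),pinktub=(168,270),pinkbot=(413,242)),17)):
    A,B=[cv2.imread(f'pics/{q}.png') for q in(a,b)]
    for nm,(u,v) in pts.items():
        T=cv2.resize(A[v-h:v+h,u-h:u+h],None,fx=K,fy=K,interpolation=3); S=cv2.resize(B[v-h-6:v+h+6,u-h-6:u+h+6],None,fx=K,fy=K,interpolation=3)
        R=cv2.matchTemplate(S,T,cv2.TM_CCOEFF_NORMED); _,s,_,m=cv2.minMaxLoc(R); print(a,nm,'shift px',m[0]/K-6,m[1]/K-6,round(s,3))
```

```text
top0 med shift px 0.0 0.0 0.98
top0 small shift px 0.0 0.0 0.983
top0 large shift px -1.0 1.0 0.966
top0 pinktub shift px 0.0 0.0 0.99
top0 white shift px 0.0 0.0 0.999
top0 pinkbot shift px 0.0 0.0 0.998
top0 boardcorner shift px 0.0 0.0 1.0
scene0 med shift px 0.0 0.0 0.936
scene0 small shift px 1.0 0.0 0.954
scene0 large shift px 0.0 0.0 0.913
scene0 pinktub shift px 0.0 0.0 0.998
scene0 pinkbot shift px 0.0 0.0 0.887
```

```bash
python3 -c "
from bench import r
print(r.finish_job())"
```

```text
the job is handed in; nothing more can be done
None
```

The job is handed in at about 63 s: bottles to the tray, coater trough-up on the pad (about 1 mm off centre), each bottle back on its own spot (about 2–3 mm off at worst), tubs unmoved; I viewed 16 pictures, over the limit of 14.

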